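Straighten the dominoes in their caddy

TASK

The four big dominoes in the wooden caddy have slumped over: push them upright and tight together, flat against the back panel, with their ends squared up against the low side lip. Keep the row there by standing the marble bookend on the caddy floor with its flat face up against the front domino, about midway along it. Leave the jigger and the dish where they are.

Things in the scene. Friction and masses are not known exactly. Their poses are not given: they have to be found in the camera images.
- caddy: Dark wooden domino caddy, immovable. Origin: centre of the underside of its base board, 190 mm (x) by 156 mm (y), 8 mm thick: its floor is at z = 8 mm, z up. Upright back panel at its +x end (the robot's right), low lip along its -y edge (nearest the robot); the -x end and +y side are open.
- caddy_panel (a point): Point on the inner face of the caddy's back panel, caddy coordinates (83, -19, 41) mm. The panel's inner face is the plane x = 83 mm, it is 12 mm thick and spans y = -78 to +40 mm, top at z = 74 mm.
- caddy_lip (a point): Point on the inner face of the caddy's side lip, caddy coordinates (34, -68, 19) mm. The lip's inner face is the plane y = -68 mm, it is 10 mm thick and spans x = -15 to +83 mm, top at z = 30 mm.
- domino0: Loose wooden domino, at the back, nearest the panel: 14 mm thick (x), 120 long (y), 60 tall (z), 90 g. Origin: centre of its lower face; z up the tile, x towards the panel. Starts leaning 14 to 30 deg, top towards the panel, end 5 to 20 mm off the lip. Goal pose: origin at caddy x = 76, y = -8, z = 8 mm.
- domino1: Loose wooden domino, second from the panel: 14 mm thick (x), 120 long (y), 60 tall (z), 90 g. Origin: centre of its lower face; z up the tile, x towards the panel. Starts leaning 14 to 30 deg, top towards the panel, end 5 to 20 mm off the lip. Goal pose: origin at caddy x = 62, y = -8, z = 8 mm.
- domino2: Loose wooden domino, third from the panel: 14 mm thick (x), 120 long (y), 60 tall (z), 90 g. Origin: centre of its lower face; z up the tile, x towards the panel. Starts leaning 14 to 30 deg, top towards the panel, end 5 to 20 mm off the lip. Goal pose: origin at caddy x = 48, y = -8, z = 8 mm.
- domino3: Loose wooden domino, front one, farthest from the panel: 14 mm thick (x), 120 long (y), 60 tall (z), 90 g. Origin: centre of its lower face; z up the tile, x towards the panel. Starts leaning 14 to 30 deg, top towards the panel, end 5 to 20 mm off the lip. Goal pose: origin at caddy x = 34, y = -8, z = 8 mm.
- bookend: L-shaped marble bookend, about 0.36 kg, loose, standing on the sideboard. Origin: centre of the underside of its foot, 60 mm (x) by 50 mm (y), 12 mm thick. Its upright slab fills x = +5 to +30 mm, 50 mm wide in y, top at z = 85 mm. Its flat face is at x = +30 mm; z is up.
- bookend_face (a point): Point on the bookend's flat face, bookend coordinates (30, 0, 40) mm; this is the face that goes against the dominoes.
- jigger: Steel double-cone jigger, 46 mm wide, 78 mm tall, bystander. Origin: centre of its underside.
- dish: Green dish, 110 mm wide, 35 mm tall, bystander. Origin: centre of its underside.
Mind the look-alikes: they are no part of the job. Leave any turquoise look-alike of the bookend alone.

How it is judged (in metres and radians):
At the end, for the whole second after the job is handed in: Dominoes on the caddy floor, upright within 4 deg and square within 3.4 deg, the row packed on the panel with at most 4 mm slack in all, ends within 4 mm of the lip; bookend upright on the floor, face within 5 mm of the packed row, square within 5 deg, within 25 mm of mid-length; all at rest (angle between each of domino0, domino1, domino2, domino3's own z axis and vertical below 0.07 rad and x of each of domino0, domino1, domino2, domino3 in the frame of caddy above 0.03 m and z of each of domino0, domino1, domino2, domino3, bookend in the frame of caddy below 0.012 m and y of domino0 in the frame of caddy between -0.012 and -0.004 m and angle between the x axis of each of domino0, domino1, domino2, domino3 and the x axis of caddy, either way round below 0.06 rad and linear speed of each of domino0, domino1, domino2, domino3, bookend below 0.01 m/s and y of domino1 in the frame of caddy between -0.012 and -0.004 m and y of domino2 in the frame of caddy between -0.012 and -0.004 m and y of domino3 in the frame of caddy between -0.012 and -0.004 m and x of bookend_face in the frame of caddy above 0.022 m and x of bookend in the frame of caddy below 0.01 m and y of bookend in the frame of caddy between -0.033 and 0.017 m and angle between bookend's own z axis and vertical below 0.06 rad and angle between the x axis of bookend and the x axis of caddy, either way round below 0.09 rad); the robot touches nothing.
It fails at once if the jigger is displaced by more than 25 mm or tipped (distance of jigger from where it was at the start of the episode above 0.025 m or angle between jigger's own z axis and vertical above 0.35 rad).
It fails at once if the dish is displaced by more than 25 mm or tipped (distance of dish from where it was at the start of the episode above 0.025 m or angle between dish's own z axis and vertical above 0.35 rad).
It also fails if it takes over 62 s, if anything falls off the work surface, if the arm or the gripper's body presses on something with over 40 N, if the wrist force passes 120 N, or if a joint passes its speed limit or range.

ROBOT

A 6-joint arm with a two-finger parallel gripper is mounted at the origin on the work surface. World frame = base frame: x ahead of the robot, y to its left, z up, the work surface at z = 0. Lengths are in mm, angles in rad, forces in N, time in s.
With the tool pointing down it reaches from about 275 to 750 mm from the base axis. Payload 10.2 kg.
Tool frame: the origin (TCP) lies midway between the tips of the shut fingers; the grasp point (between the pads) lies grasp_offset behind it (grasp_offset is the distance from the TCP to the grasp point, in mm); x points along the fingers, z is the direction in which the jaws open and shut, and the axes are right-handed (so a half turn about x gives the same grasp; the last joint's range is limited). The gripper opens to 85 mm and grips with 20 to 120 N. Pads are 22 mm wide; open, the fingers measure 114 mm over their backs; the gripper's body (76 mm by 85 mm) begins 54 mm behind the grasp point. The pads swing forward as they close: fully open they stand 13 mm farther back than shut.
Start: joints at [-1.5, 0.313, 1.498, -0, 1.331, -0.223], TCP at [152.022, -502.514, 207.194] pointing down, gripper open.
Joint ranges: [-2.94, 2.94], [-0.97, 2.17], [0.19, 2.56], [-1.23, 4.37], [0.02, 3.11], [-2.88, 2.88]. Speed limits (rad/s): [2.39, 2.39, 3.01, 3.14, 3.14, 3.14].

INTERFACE

Orientations are given as a unit quaternion [w, x, y, z].
In Python, from rig import sense, capture, calibration, finish_job, grasp_offset gives the robot as it stands.
- The arm moves only by the shell command python3 -m jog 'ROWS' [FORCE]. ROWS is JSON, a list of rows, each an object with "linear": the shift along the tool's x, y, z scaled (see below), a list of three; "rotation": the turn, a rotation vector about the tool's x, y, z scaled (see below), a list of three; "grip": the finger opening in mm, from 0 to 85.4. A call has 1 to 20 rows; each row is the pose to reach, as a shift and turn from the pose measured when the call began, along the tool's axes at that moment; what a row does not reach only later rows make up. The controller multiplies each number of a shift by 0.3 m and each number of a turn by 0.5 rad. A row lasts 1/12 s, in which the tool goes at most 41.7 mm and 7.16 degrees, less where a joint would pass 70% of its speed; a pose out of reach is approached as far as the arm can. A call with a number of a shift or a turn outside -1 to 1 is refused whole. A call with a gripper value outside its range is refused whole. The fingers move at their own pace and stop on an object; FORCE is the grip in N (left out, the last holds). Time passes only in rows, so rows that repeat a pose let the fingers close. It gives the time, the measured TCP pose, the force and the opening at its end, in the units of the state.
- sense(): the state, without advancing time (a new reading comes with each control period).
- capture(name): name is "scene" or "top"; returns (picture, depth): 420x560x3 uint8, red, green, blue; 420x560 float32, mm along the optical axis (not along the pixel's ray), 0 where there is no reading.
- calibration(name): a dict with "intrinsics" (3x3 intrinsics, pixels), "dist" ([k1, k2, p1, p2, k3] as OpenCV has them; the pictures are not rectified), "world_from_camera" (4x4, takes a point from camera to world coordinates). Camera axes: x right, y up, looking along -z (the intrinsics and any distortion apply to the point x, -y, -z); pixel columns grow to the right and rows downward; lengths in mm; the calibration is good to about 2 mm. A picture is of the moment at which its call begins. calibration takes no time and is no camera call.
- finish_job(): hands the job in, once; it reports no verdict.
The state is a dict: "time_s": time; "joints": joint angles; "dq": joint speeds; "tau": joint torques, N m; "eef_pos": TCP position; "ee_rot": TCP orientation; "force": force on the tool from outside, world axes, zero at the start; "wrist_torque": the same for the moment, N m; "grip_width": opening from 0.0 (shut) to 1.0 (fully open).
Only numpy, scipy, OpenCV 4.12 (cv2) and the standard library are available. Lean on these libraries where they do the work, as an engineer would, in place of code of your own. Each camera call takes 0.05 s, during which the arm holds its last target.

## Working session

There is one attempt and no reset: what is moved stays moved. The work goes in short steps, Python scripts to look and compute and a shell command to move; the robot and the scene stay as the last step left them, time stands still between calls to the robot, and variables do not carry over. Pictures are saved under pics/ and viewed, and the job is handed in when it is done.

```bash
ls; mkdir -p pics
cat > h.py <<'E'
import numpy as np,cv2
from rig import sense,capture,calibration,grasp_offset
from scipy.spatial.transform import Rotation as R
def cloud(name):
    im,d=capture(name); c=calibration(name); K=np.array(c['intrinsics']);dist=np.array(c['dist']);T=np.array(c['world_from_camera'])
    h,w=d.shape; u,v=np.meshgrid(np.arange(w),np.arange(h))
    p=cv2.undistortPoints(np.stack([u.ravel(),v.ravel()],1).astype(np.float64)[:,None],K,dist)[:,0]
    z=d.ravel().astype(float)
    P=np.stack([p[:,0]*z,-p[:,1]*z,-z,np.ones_like(z)],1)@T.T
    P=P[:,:3]; P[z==0]=np.nan
    return im,d,P.reshape(h,w,3)
def save(im,n): cv2.imwrite('pics/'+n,im[:,:,::-1])
def Rt():
    s=sense(); q=s['ee_rot']; return s,R.from_quat([q[1],q[2],q[3],q[0]])
E
python3 - <<'E'
from h import *
print(sense(),grasp_offset if not callable(grasp_offset) else grasp_offset())
s,r=Rt();print(r.as_matrix().round(3))
for n in('scene','top'):
    im,d,P=cloud(n); save(im,n+'0.png'); np.savez(n+'0.npz',im=im,P=P); print(n,np.array(calibration(n)['world_from_camera']).round(2).tolist())
E
```

```text
pics
{'time_s': 0.0, 'joints': array([-1.50041598e+00,  3.13453252e-01,  1.49846142e+00,  3.69307219e-05,
        1.33098653e+00, -2.23420044e-01]), 'dq': array([-7.40231978e-04, -1.08964045e-04,  1.12992108e-03, -7.28869622e-05,
       -1.19494943e-04, -1.91463836e-03]), 'tau': array([-1.75366058e-04, -4.12264824e+01, -2.59743351e+01, -1.65221704e-04,
        4.17257994e-03, -1.00562886e-05]), 'eef_pos': array([ 152.00284162, -502.2095108 ,  206.62427155]), 'ee_rot': array([ 0.56750747,  0.42179042,  0.56809056, -0.42107153]), 'force': array([-0.36200667,  0.41250377, -0.09784701]), 'wrist_torque': array([0.02741875, 0.01777676, 0.03019588]), 'grip_width': 0.9977190279668786} 18.700000000000003
[[-0.     0.957  0.29 ]
 [ 0.001  0.29  -0.957]
 [-1.     0.    -0.001]]
scene [[-0.33, -0.68, 0.65, 1212.12], [0.94, -0.23, 0.24, 301.98], [-0.02, 0.69, 0.72, 720.26], [0.0, 0.0, 0.0, 1.0]]
top [[-0.0, 0.99, -0.15, 471.87], [-1.0, -0.0, 0.01, 94.87], [0.01, 0.15, 0.99, 936.84], [0.0, 0.0, 0.0, 1.0]]
```

View pics/scene0.png

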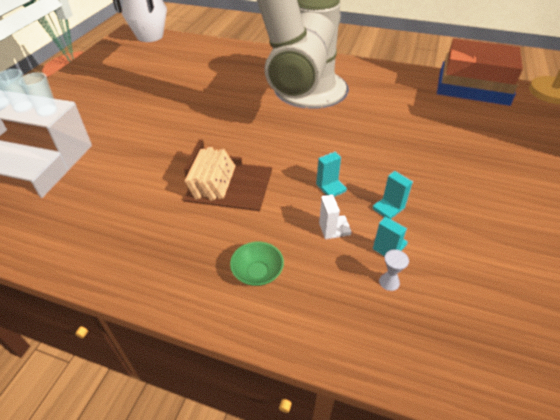

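View pics/top0.png

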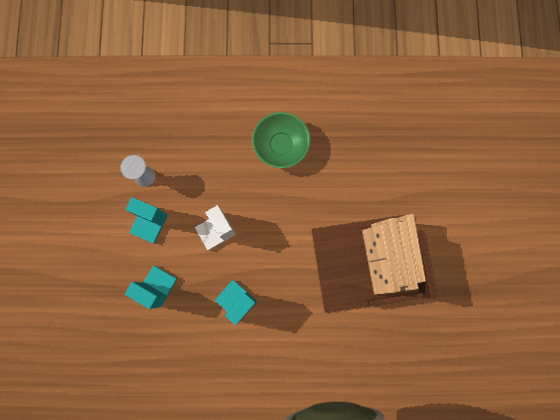

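The top view shows the caddy at about (372,260), its panel to the right at x≈425, and the dominoes at (395,255). The dish is at (281,140) and the jigger at (135,170). There are four bookend-like things: white at (215,228), and turquoise at (147,220), (151,287) and (236,302). The white one fits "marble", and the turquoise ones are decoys. I'll confirm in an enlarged crop.

Run:
```python
from h import *
im=np.load('top0.npz')['im'];
a=cv2.resize(im[190:320,300:450],(692,600),interpolation=cv2.INTER_CUBIC);save(a,'cad0.png')
a=cv2.resize(im[190:270,180:260],(600,600),interpolation=cv2.INTER_CUBIC);save(a,'bk0.png')
im=np.load('scene0.npz')['im'];
a=cv2.resize(im[130:220,170:290],(800,600),interpolation=cv2.INTER_CUBIC);save(a,'cads0.png')
z=np.load('top0.npz');P=z['P'];im=z['im']
cx=np.isfinite(P[...,2]);print(cx.mean())
for v,u in [(228,215),(215,217),(240,212),(228,227),(260,345),(240,375),(300,350),(260,420),(255,410),(250,400),(245,390),(240,375),(140,281),(165,133),(100,100),(300,410)]: print(u,v,P[v,u].round(1),im[v,u])
```

```text
0.9959183673469387
215 228 [571.3 206.2  85.5] [239 235 229]
217 215 [593.7 203.2  85.7] [235 231 225]
212 240 [557.5 221.   12.1] [231 225 220]
227 228 [571.2 185.6  86.4] [238 233 226]
345 260 [520.3 -25.1   8.8] [102  62  40]
375 240 [553.9 -75.1  44.9] [211 162 115]
350 300 [447.2 -33.1   6.9] [96 62 38]
420 260 [ 516.7 -148.3   68.2] [226 174 125]
410 255 [ 525.5 -131.3   67.4] [217 166 115]
400 250 [ 534.5 -114.9   64. ] [217 166 117]
390 245 [543.5 -98.   62.2] [207 157 110]
375 240 [553.9 -75.1  44.9] [211 162 115]
281 140 [751.5  92.9   3.4] [ 74 135  80]
133 165 [684.3 354.5  77.1] [181 179 180]
100 100 [834.  448.4   3. ] [161 103  61]
410 300 [ 446.2 -146.2   -2. ] [98 63 41]
```

View pics/cad0.png

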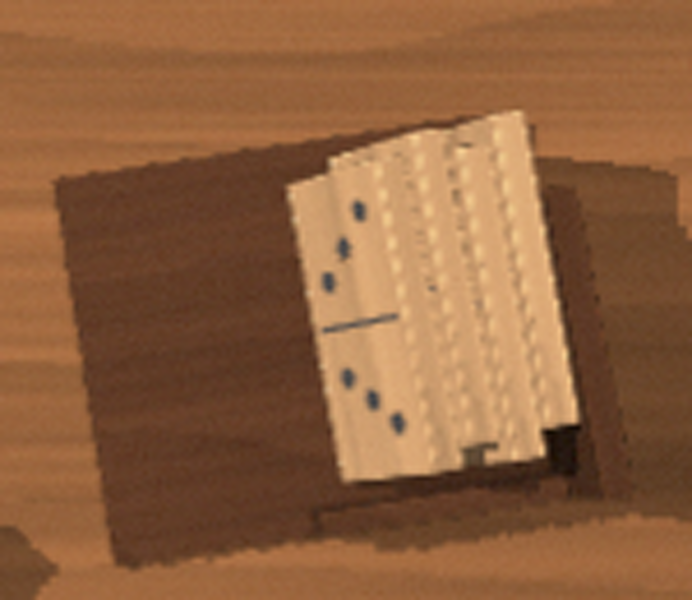

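View pics/bk0.png

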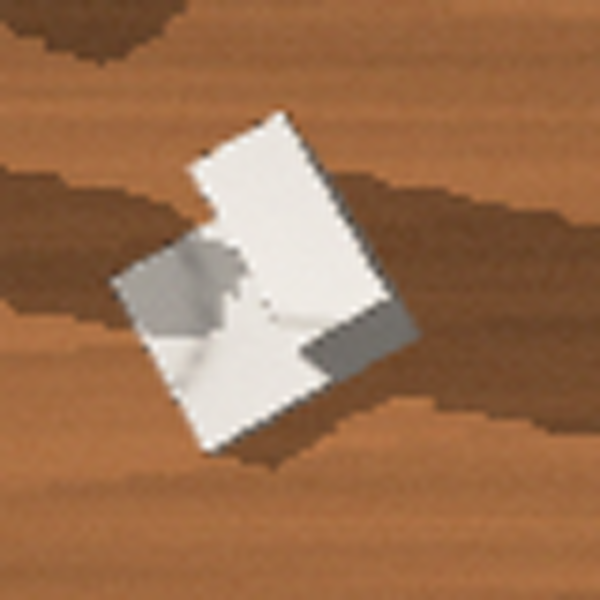

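View pics/cads0.png

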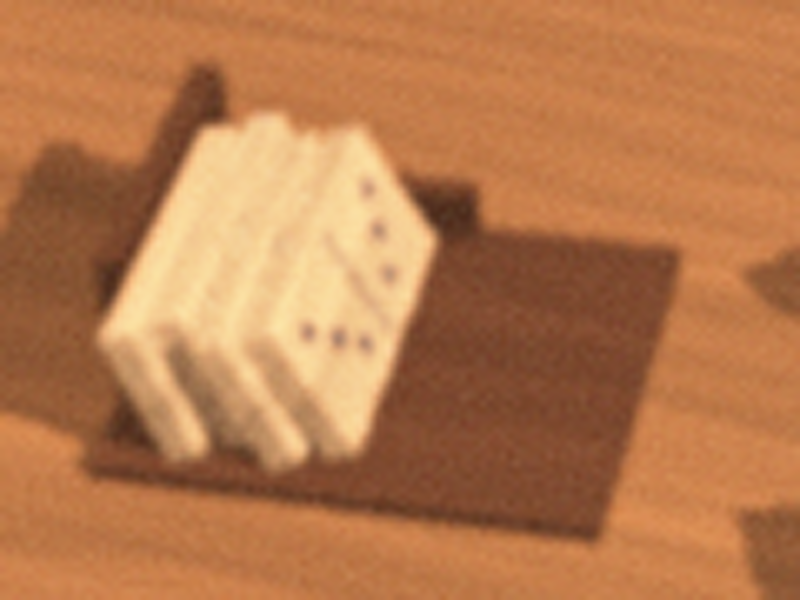

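The crop at (215,228) shows a white L with its foot down-left and its slab up-right, so that's the bookend and its flat face points down-right in the picture. Next I'll get the poses by casting rays.

```bash
cat >> h.py <<'E'
def ray(name,uv,z):
    c=calibration(name);K=np.array(c['intrinsics']);T=np.array(c['world_from_camera'])
    p=cv2.undistortPoints(np.array(uv,float).reshape(-1,1,2),K,np.array(c['dist']))[:,0]
    d=np.stack([p[:,0],-p[:,1],-np.ones(len(p))],1)@T[:3,:3].T; o=T[:3,3]
    return o+d*((z-o[2])/d[:,2])[:,None]
E
python3 - <<'E'
from h import *
s=150/692
c=np.array([[55,182],[118,565]])*s+[300,190]-0.5*(1-s)
A=ray('top',c,8);print('caddy -x corners',A.round(1),np.linalg.norm(A[1]-A[0]))
z=np.load('top0.npz');im=z['im'];P=z['P']
# bookend top
m=(im.min(2)>150)&(abs(P[...,2]-85)<6)&(np.arange(560)[None]<260); m=cv2.morphologyEx(m.astype(np.uint8),cv2.MORPH_OPEN,np.ones((2,2)))
v,u=np.nonzero(m);print(len(u),u.min(),u.max(),v.min(),v.max())
B=ray('top',np.stack([u,v],1),85)[:,:2]; 
rc=cv2.minAreaRect(B.astype(np.float32));print('slab top',rc,cv2.boxPoints(rc).round(1).tolist())
m=(im.min(2)>90)&(abs(P[...,2]-12)<6)&(np.arange(560)[None]<240)&(np.arange(560)[None]>190)&(np.arange(420)[:,None]>205)&(np.arange(420)[:,None]<255)&(im.max(2)-im.min(2)<30)
v,u=np.nonzero(m);B=ray('top',np.stack([u,v],1),12)[:,:2];rc=cv2.minAreaRect(B.astype(np.float32));print('foot',rc,cv2.boxPoints(rc).round(1).tolist())
# caddy floor edges by depth: fit plane of floor colours, -x edge line fit via dark mask
g=((im[...,0]<125)&(P[...,2]>3)&(P[...,2]<16)); g[:, :305]=0; g[:,380:]=0; g[:215]=0;g[318:]=0
L=[];
for v in range(235,305):
    uu=np.nonzero(g[v])[0]
    if len(uu)>5: L.append((uu[0]-.5,v))
L=np.array(L);W=ray('top',L,8)[:,:2]
f=cv2.fitLine(W.astype(np.float32),cv2.DIST_HUBER,0,.01,.01).ravel();print('edge',f,np.degrees(np.arctan2(f[1],f[0])))
U=[]
for u in range(318,365):
    vv=np.nonzero(g[:,u])[0]
    if len(vv)>5:U.append((u,vv[0]-.5))
W=ray('top',np.array(U),8)[:,:2]
f=cv2.fitLine(W.astype(np.float32),cv2.DIST_HUBER,0,.01,.01).ravel();print('+y edge',f,np.degrees(np.arctan2(f[1],f[0])))
U=[]
for u in range(330,366):
    vv=np.nonzero(g[:,u])[0]
    if len(vv)>5:U.append((u,vv[-1]+.5))
W=ray('top',np.array(U),8)[:,:2]
f=cv2.fitLine(W.astype(np.float32),cv2.DIST_HUBER,0,.01,.01).ravel();print('-y edge',f,np.degrees(np.arctan2(f[1],f[0])))
for n in('dish','jig'):
    if n=='dish': m=(im[...,1]>im[...,0]*1.4)&(im[...,1]>im[...,2]*1.3); 
    else: m=(im.max(2)-im.min(2)<18)&(P[...,2]>60)&(np.arange(420)[:,None]<200)
    q=P[m];print(n,np.nanmin(q,0),np.nanmax(q,0))
E
```

```text
caddy -x corners [[578.1  36.2   8. ]
 [425.6  12.8   8. ]] 154.24827053193818
414 135 231 159 236
slab top ((630.32568359375, 264.087646484375), (211.3070526123047, 37.340171813964844), 53.39791488647461) [[552.2999877929688, 190.39999389648438], [582.2999877929688, 168.10000610351562], [708.2999877929688, 337.79998779296875], [678.2999877929688, 360.0]]
foot ((574.961669921875, 216.10397338867188), (49.94513702392578, 58.62143325805664), 30.17315101623535) [[538.5999755859375, 228.89999389648438], [568.0999755859375, 178.1999969482422], [611.2999877929688, 203.3000030517578], [581.7999877929688, 254.0]]
edge [9.8891699e-01 1.4846936e-01 5.0314389e+02 2.5253801e+01] 8.538234
+y edge [ 1.5081559e-01 -9.8856193e-01  5.8844641e+02 -2.4939323e+01] -81.3258
-y edge [ 1.4429963e-01 -9.8953402e-01  4.3091833e+02 -2.8088562e+01] -81.70327
dish [689.90153034  40.57200516   1.51027124] [796.57550662 145.39432646  39.0041564 ]
jig [660.10345824 332.94756127  71.77418363] [703.00733459 376.74416775  82.44677236]
```

Run:
```python
from h import *
z=np.load('top0.npz');im=z['im'];P=z['P']
m=(im.min(2)>150)&(abs(P[...,2]-85)<6); m[:, :190]=0;m[:,245:]=0
v,u=np.nonzero(m);B=ray('top',np.stack([u,v],1),85)[:,:2].astype(np.float32); rc=cv2.minAreaRect(B);print('slab top',rc,cv2.boxPoints(rc).round(1).tolist())
c=np.array([[190,168],[283,112],[392,295],[302,348]])/7.5+[180,190]-.43
print(ray('top',c,85).round(1))
c=np.array([[115,282],[205,452],[330,380]])/7.5+[180,190]-.43
print(ray('top',c,12).round(1))
# domino points in caddy frame
O=np.array([516.0,-68.9]);cx=np.array([.1486,-.9889]);cy=np.array([.9889,.1486])
for n in('top','scene'):
    z=np.load(n+'0.npz');im=z['im'];P=z['P'];d=P[...,:2]-O
    C=np.stack([d@cx,d@cy,P[...,2]],-1)
    m=(C[...,2]>15)&(abs(C[...,0])<110)&(abs(C[...,1])<95)&(im[...,0]>150)
    q=C[m];print(n,len(q),np.percentile(q,[1,10,50,90,99],axis=0).round(1).tolist())
    for y in(-60,-30,0,30,50):
        k=q[abs(q[:,1]-y)<3];k=k[np.argsort(k[:,0])];print(y,k[::max(1,len(k)//14)][:,[0,2]].round(0).tolist())
    pm=(abs(C[...,0]-89)<5)&(C[...,2]>60)&(abs(C[...,1])<95)&(im[...,0]<130)
    print('panel top',C[pm].mean(0) if pm.any() else None, pm.sum())
```

```text
slab top ((584.5387573242188, 201.36032104492188), (49.279293060302734, 24.36309051513672), 30.38706398010254) [[557.0999755859375, 199.39999389648438], [569.4000244140625, 178.39999389648438], [612.0, 203.3000030517578], [599.5999755859375, 224.3000030517578]]
[[599.1 224.2  85. ]
 [612.1 203.1  85. ]
 [569.8 177.4  85. ]
 [557.7 197.8  85. ]]
[[581.5 253.3  12. ]
 [539.3 230.1  12. ]
 [557.1 199.6  12. ]]
top 3580 [[-0.9, -56.7, 17.0], [6.5, -44.0, 31.3], [37.2, 5.8, 64.2], [72.0, 55.2, 68.2], [80.9, 68.8, 70.4]]
-60 [[1.0, 21.0], [3.0, 29.0], [6.0, 32.0], [8.0, 40.0], [16.0, 49.0], [18.0, 56.0], [20.0, 59.0], [22.0, 67.0], [30.0, 63.0], [34.0, 63.0], [49.0, 58.0], [52.0, 60.0], [54.0, 67.0], [57.0, 68.0], [62.0, 64.0]]
-30 [[-1.0, 15.0], [4.0, 29.0], [8.0, 41.0], [15.0, 49.0], [20.0, 60.0], [25.0, 70.0], [32.0, 64.0], [38.0, 63.0], [43.0, 67.0], [50.0, 63.0], [55.0, 69.0], [61.0, 69.0], [68.0, 68.0], [73.0, 68.0], [79.0, 66.0]]
0 [[-1.0, 19.0], [4.0, 29.0], [12.0, 45.0], [19.0, 57.0], [23.0, 69.0], [30.0, 62.0], [36.0, 66.0], [42.0, 66.0], [48.0, 64.0], [53.0, 65.0], [58.0, 68.0],
[... 1132 characters left out ...]
[95.0, 74.0]]
0 [[-1.0, 16.0], [2.0, 27.0], [7.0, 31.0], [10.0, 44.0], [15.0, 46.0], [19.0, 58.0], [23.0, 68.0], [31.0, 66.0], [37.0, 62.0], [44.0, 67.0], [49.0, 67.0], [54.0, 62.0], [61.0, 68.0], [71.0, 67.0], [76.0, 70.0]]
30 [[-2.0, 18.0], [2.0, 23.0], [7.0, 35.0], [11.0, 43.0], [16.0, 57.0], [20.0, 61.0], [25.0, 70.0], [31.0, 66.0], [38.0, 65.0], [44.0, 66.0], [50.0, 65.0], [55.0, 69.0], [67.0, 67.0], [71.0, 69.0], [77.0, 69.0]]
50 [[-3.0, 17.0], [2.0, 23.0], [5.0, 34.0], [10.0, 40.0], [14.0, 45.0], [18.0, 58.0], [22.0, 66.0], [31.0, 65.0], [37.0, 64.0], [45.0, 68.0], [54.0, 65.0], [61.0, 68.0], [67.0, 66.0], [71.0, 71.0], [81.0, 67.0]]
panel top [88.02131311 -4.66295358 73.7863018 ] 115
```

The white bookend's origin is near (575,216), with its x-axis heading at −59.6°. The slab-to-foot offset measures 17.4 mm against the expected 17.5. The caddy origin is near (516,−69), heading −81.4°; the edge spacing of 156.2 and the panel top at x=89, z≈73.5 both agree. Now a planner helper for the moves.

```bash
cat >> h.py <<'E'
O=np.array([516.0,-68.9]);H=-81.45
cx=np.array([np.cos(np.radians(H)),np.sin(np.radians(H))]);cy=np.array([-cx[1],cx[0]])
def cad(x,y): return O+x*cx+y*cy
def tocad(p): d=np.asarray(p)[:2]-O; return np.array([d@cx,d@cy,p[2]])
def plan(pw,head,R0=None,p0=None):
    "world TCP target, heading deg of tool z (tool x down) -> linear, rotation scaled"
    s,r=Rt(); p=s['eef_pos']
    h=np.radians(head); z=np.array([np.cos(h),np.sin(h),0]);x=np.array([0,0,-1.]);y=np.cross(z,x)
    rt=R.from_matrix(np.stack([x,y,z],1))
    rv=(r.inv()*rt).as_rotvec()
    l=r.inv().apply(np.array(pw)-p)
    print('lin',(l/300).round(4).tolist(),'rot',(rv/.5).round(4).tolist(),'| dist',np.linalg.norm(l).round(1),'deg',np.degrees(np.linalg.norm(rv)).round(1),'rows',np.ceil(max(np.linalg.norm(l)/41.7,np.degrees(np.linalg.norm(rv))/7.16)))
def st():
    s,r=Rt(); m=r.as_matrix(); print('t',round(s['time_s'],2),'p',s['eef_pos'].round(1),'cad',tocad(s['eef_pos']).round(1),'head',np.degrees(np.arctan2(m[1,2],m[0,2])).round(2),'down',m[2,0].round(4),'F',np.array(s['force']).round(1),'w',round(s['grip_width']*85.4,1),'q',s['joints'].round(2))
E
python3 - <<'E'
from h import *
st();p=cad(-32,0);plan([*p,120],8.55)
E
```

```text
t 0.1 p [ 152.  -502.3  206.7] cad [ 374.4 -424.4  206.7] head -73.17 down -1.0 F [ 0.4 -0.   0.3] w 85.6 q [-1.5   0.31  1.5  -0.    1.33 -0.22]
lin [0.2906, 1.595, -1.1365] rot [-2.8525, -0.0015, -0.002] | dist 594.0 deg 81.7 rows 15.0
```

```bash
python3 -m jog '[{"linear":[0,0.8,-0.57],"rotation":[-1,0,0],"grip":60},{"linear":[0,0.8,-0.57],"rotation":[-1,0,0],"grip":60},{"linear":[0,0.8,-0.57],"rotation":[-1,0,0],"grip":60},{"linear":[0,0.8,-0.57],"rotation":[-1,0,0],"grip":60},{"linear":[0,0.8,-0.57],"rotation":[-1,0,0],"grip":60},{"linear":[0,0.8,-0.57],"rotation":[-1,0,0],"grip":60},{"linear":[0,0.8,-0.57],"rotation":[-1,0,0],"grip":60}]'
python3 - <<'E'
from h import *
st();p=cad(-32,0);plan([*p,120],8.55)
E
```

```text
time_s: 0.68
eef_pos: [330.9, -269.7, 206.9]
ee_rot: [0.654, 0.268, 0.655, -0.268]
force: [1.0, -0.7, -0.5]
grip_width: 0.706
t 0.68 p [ 330.9 -269.7  206.9] cad [ 171.1 -212.9  206.9] head -44.54 down -1.0 F [ 1.  -0.7 -0.5] w 60.3 q [-0.96  0.1   1.77  0.    1.28 -0.18]
lin [0.2905, 0.9737, -0.1147] rot [-1.8531, -0.0011, -0.0025] | dist 306.8 deg 53.1 rows 8.0
```

```bash
python3 -m jog '[{"linear":[0,0.97,-0.115],"rotation":[-1,0,0],"grip":60},{"linear":[0,0.97,-0.115],"rotation":[-1,0,0],"grip":60},{"linear":[0,0.97,-0.115],"rotation":[-1,0,0],"grip":60},{"linear":[0,0.97,-0.115],"rotation":[-1,0,0],"grip":60},{"linear":[0.1,0.97,-0.115],"rotation":[-1,0,0],"grip":60},{"linear":[0.29,0.97,-0.115],"rotation":[-1,0,0],"grip":60},{"linear":[0.29,0.97,-0.115],"rotation":[-1,0,0],"grip":60},{"linear":[0.29,0.97,-0.115],"rotation":[-1,0,0],"grip":60},{"linear":[0.29,0.97,-0.115],"rotation":[-1,0,0],"grip":60}]'
python3 - <<'E'
from h import *
st();p=cad(-32,0);plan([*p,60],8.55)
E
```

```text
time_s: 1.43
eef_pos: [509.7, -34.2, 115.5]
ee_rot: [0.698, 0.098, 0.703, -0.095]
force: [-1.3, 0.7, -2.1]
grip_width: 0.702
t 1.43 p [509.7 -34.2 115.5] cad [-35.2  -1.1 115.5] head -15.69 down -1.0 F [-1.3  0.7 -2.1] w 59.9 q [-0.3   0.38  1.66  0.    1.11 -0.02]
lin [0.1849, -0.0088, 0.0091] rot [-0.8462, -0.0149, -0.0077] | dist 55.6 deg 24.2 rows 4.0
```

```bash
python3 -m jog '[{"linear":[0.1,0,0],"rotation":[-0.846,-0.015,-0.008],"grip":60},{"linear":[0.185,-0.009,0.009],"rotation":[-0.846,-0.015,-0.008],"grip":60},{"linear":[0.185,-0.009,0.009],"rotation":[-0.846,-0.015,-0.008],"grip":60},{"linear":[0.185,-0.009,0.009],"rotation":[-0.846,-0.015,-0.008],"grip":60},{"linear":[0.185,-0.009,0.009],"rotation":[-0.846,-0.015,-0.008],"grip":60}]'
python3 - <<'E'
from h import *
st();p=cad(-32,0);plan([*p,12],8.55);plan([*cad(12,0),12],8.55)
im,d,P=cloud('top');a=cv2.resize(im[190:320,300:450],(692,600),interpolation=cv2.INTER_CUBIC);save(a,'cad1.png')
E
```

```text
time_s: 1.85
eef_pos: [510.9, -37.7, 59.9]
ee_rot: [0.705, -0.053, 0.705, 0.053]
force: [-0.6, 0.2, -0.1]
grip_width: 0.699
t 1.85 p [510.9 -37.7  59.9] cad [-31.6  -0.4  59.9] head 8.63 down -1.0 F [-0.6  0.2 -0.1] w 59.7 q [-0.3   0.45  1.71 -0.    0.97 -0.45]
lin [0.1596, 0.0013, 0.0013] rot [0.0027, -0.0012, -0.0001] | dist 47.9 deg 0.1 rows 2.0
lin [0.1596, -0.1454, 0.0011] rot [0.0027, -0.0012, -0.0001] | dist 64.8 deg 0.1 rows 2.0
```

View pics/cad1.png

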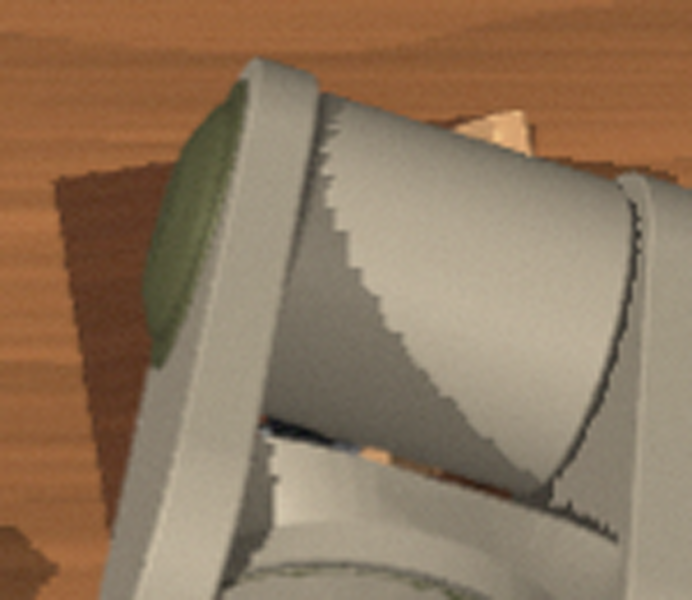

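The arm blocks the top view, so I'll go by force. Lowering, then pushing low towards the panel.

```bash
python3 -m jog '[{"linear":[0.08,0,0],"rotation":[0,0,0],"grip":60},{"linear":[0.155,0,0.001],"rotation":[0,0,0],"grip":60},{"linear":[0.159,0,0.001],"rotation":[0,0,0],"grip":60}]';  python3 -m jog '[{"linear":[0,-0.015,0],"rotation":[0,0,0],"grip":60},{"linear":[0,-0.03,0],"rotation":[0,0,0],"grip":60},{"linear":[0,-0.045,0],"rotation":[0,0,0],"grip":60},{"linear":[0,-0.06,0],"rotation":[0,0,0],"grip":60},{"linear":[0,-0.075,0],"rotation":[0,0,0],"grip":60},{"linear":[0,-0.09,0],"rotation":[0,0,0],"grip":60}]';python3 - <<'E'
from h import *
st();plan([*cad(12,0),12],8.55)
im,d,P=cloud('scene');a=cv2.resize(im[110:230,160:320],(800,600),interpolation=cv2.INTER_CUBIC);save(a,'s2.png')
E
```

```text
time_s: 2.15
eef_pos: [509.5, -37.4, 9.9]
ee_rot: [0.704, -0.051, 0.707, 0.052]
force: [-0.9, 0.8, -2.0]
grip_width: 0.699
time_s: 2.65
eef_pos: [513.8, -64.8, 10.4]
ee_rot: [0.704, -0.051, 0.707, 0.052]
force: [0.2, 0.6, -0.2]
grip_width: 0.702
t 2.65 p [513.8 -64.8  10.4] cad [-4.4 -1.6 10.4] head 8.29 down -1.0 F [ 0.2  0.6 -0.2] w 60.0 q [-0.35  0.55  1.73 -0.    0.87 -0.5 ]
lin [-0.0055, -0.0546, 0.0055] rot [-0.009, -0.0074, -0.0029] | dist 16.6 deg 0.3 rows 1.0
```

View pics/s2.png

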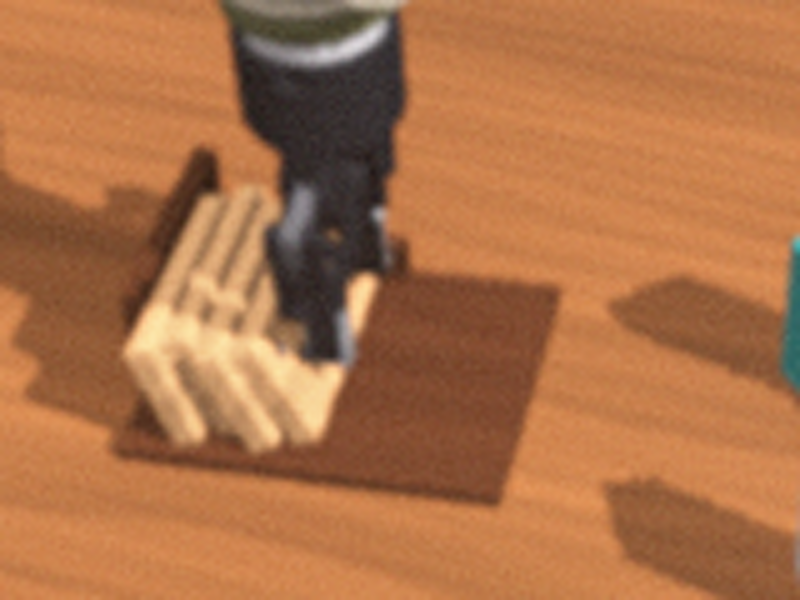

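The image shows the fingers low on the front domino and the row rising. Contact force is small, so I'll keep pushing.

```bash
python3 -m jog '[{"linear":[0,-0.015,0.002],"rotation":[-0.009,0,0],"grip":60},{"linear":[0,-0.025,0.003],"rotation":[-0.009,0,0],"grip":60},{"linear":[0,-0.035,0.004],"rotation":[-0.009,0,0],"grip":60},{"linear":[0,-0.045,0.004],"rotation":[-0.009,0,0],"grip":60},{"linear":[0,-0.05,0.004],"rotation":[-0.009,0,0],"grip":60},{"linear":[0,-0.05,0.004],"rotation":[-0.009,0,0],"grip":60}]';python3 - <<'E'
from h import *
st();plan([*cad(16,0),12],8.55)
im,d,P=cloud('scene');a=cv2.resize(im[110:230,160:320],(800,600),interpolation=cv2.INTER_CUBIC);save(a,'s3.png')
E
```

```text
time_s: 3.2
eef_pos: [515.6, -73.3, 10.0]
ee_rot: [0.702, -0.048, 0.708, 0.057]
force: [-2.2, 40.9, 12.3]
grip_width: 0.705
t 3.2 p [515.6 -73.3  10. ] cad [ 4.3 -1.1 10. ] head 8.49 down -0.9999 F [-2.2 40.9 12.3] w 60.2 q [-0.37  0.55  1.71  0.01  0.89 -0.53]
lin [-0.0073, -0.0389, 0.0036] rot [-0.0021, -0.0132, -0.0268] | dist 11.9 deg 0.9 rows 1.0
```

View pics/s3.png

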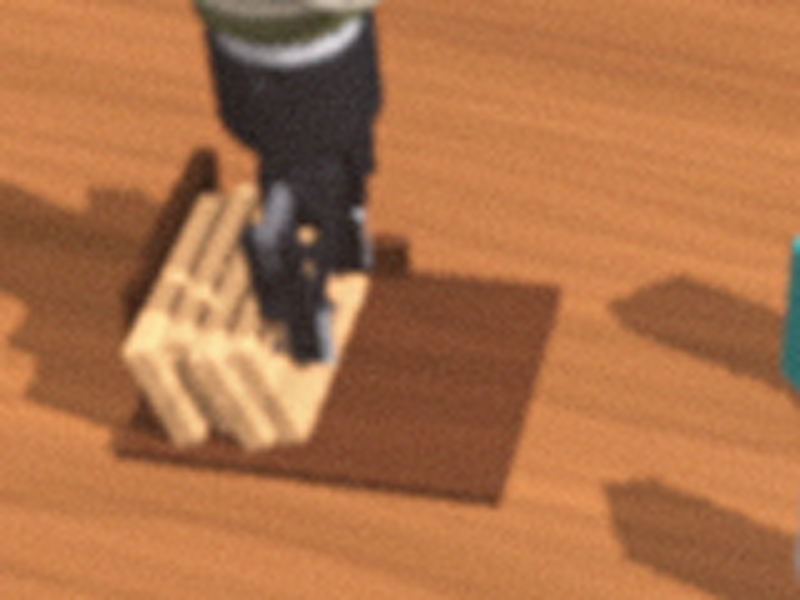

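At x=4.3 the force is 41 N: domino 0 hasn't moved and the row is binding, because the contact is too high. I'll back off, find the floor with the fingertips, and push lower.

```bash
python3 -m jog '[{"linear":[0,0.04,0],"rotation":[0,0,-0.026],"grip":60},{"linear":[0,0.1,0],"rotation":[0,-0.013,-0.026],"grip":60},{"linear":[0.003,0.1,0],"rotation":[0,-0.013,-0.026],"grip":60},{"linear":[0.006,0.1,0],"rotation":[0,-0.013,-0.026],"grip":60},{"linear":[0.010,0.1,0],"rotation":[0,-0.013,-0.026],"grip":60}]';python3 - <<'E'
from h import *
st()
im,d,P=cloud('scene');a=cv2.resize(im[110:230,160:320],(800,600),interpolation=cv2.INTER_CUBIC);save(a,'s4.png')
E
```

```text
time_s: 3.67
eef_pos: [511.5, -44.3, 7.4]
ee_rot: [0.705, -0.053, 0.705, 0.052]
force: [0.6, -0.0, 0.7]
grip_width: 0.703
t 3.67 p [511.5 -44.3   7.4] cad [-25.   -0.8   7.4] head 8.5 down -1.0 F [ 0.6 -0.   0.7] w 60.0 q [-0.31  0.54  1.75 -0.    0.85 -0.46]
```

View pics/s4.png

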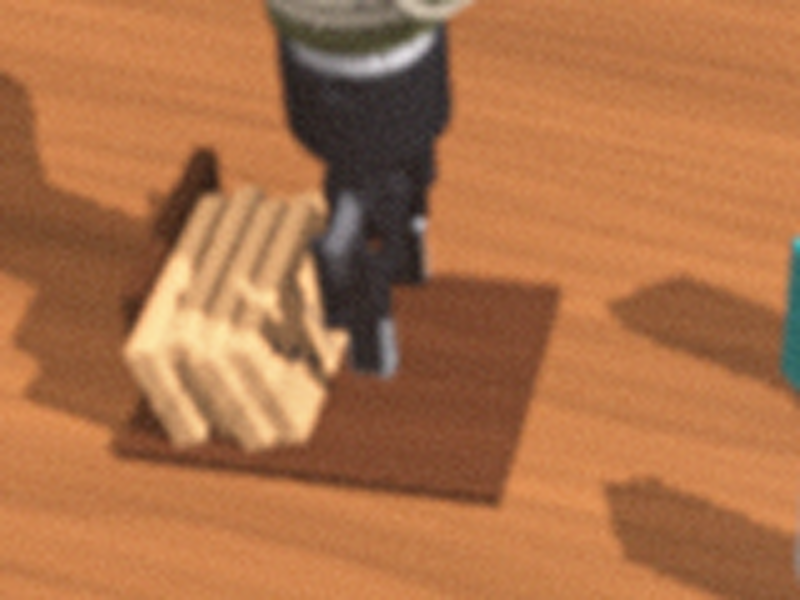

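Something has changed at the front domino, so I'm lifting clear to look from above.

```bash
python3 -m jog '[{"linear":[0,0.13,0],"rotation":[0,0,0],"grip":60},{"linear":[-0.1,0.25,0],"rotation":[0,0,0],"grip":60},{"linear":[-0.2,0.4,0],"rotation":[0,0,0],"grip":60},{"linear":[-0.3,0.5,0],"rotation":[0,0,0],"grip":60},{"linear":[-0.3,0.6,0],"rotation":[0,0,0],"grip":60},{"linear":[-0.3,0.65,0],"rotation":[0,0,0],"grip":60}]';python3 - <<'E'
from h import *
st()
im,d,P=cloud('scene');a=cv2.resize(im[110:230,160:320],(800,600),interpolation=cv2.INTER_CUBIC);save(a,'s5.png')
im,d,P=cloud('top');a=cv2.resize(im[190:320,300:450],(692,600),interpolation=cv2.INTER_CUBIC);save(a,'t5.png')
np.savez('t5.npz',im=im,P=P)
E
```

```text
time_s: 4.22
eef_pos: [483.5, 151.1, 100.0]
ee_rot: [0.707, -0.052, 0.703, 0.053]
force: [0.3, -0.1, 0.3]
grip_width: 0.702
t 4.22 p [483.5 151.1 100. ] cad [-222.4    0.6  100. ] head 8.53 down -1.0 F [ 0.3 -0.1  0.3] w 59.9 q [ 0.07  0.38  1.7   0.    1.05 -0.08]
```

View pics/s5.png

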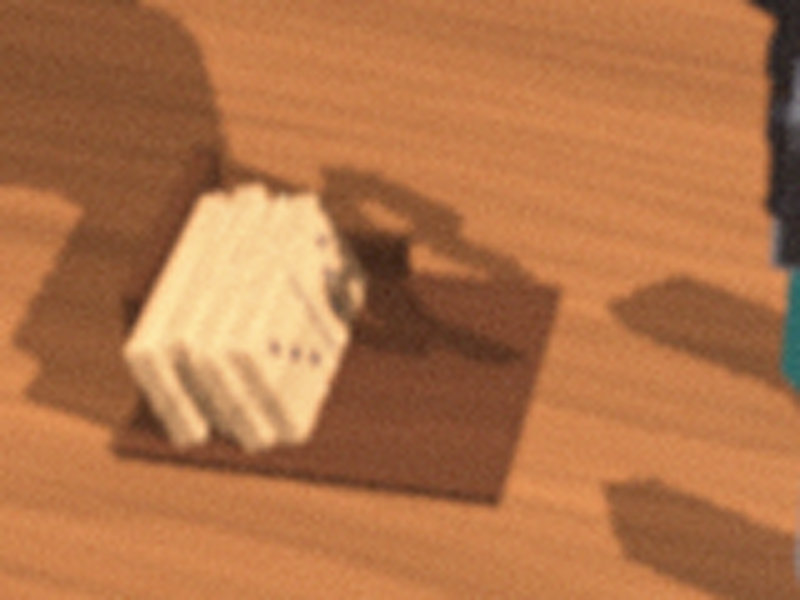

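View pics/t5.png

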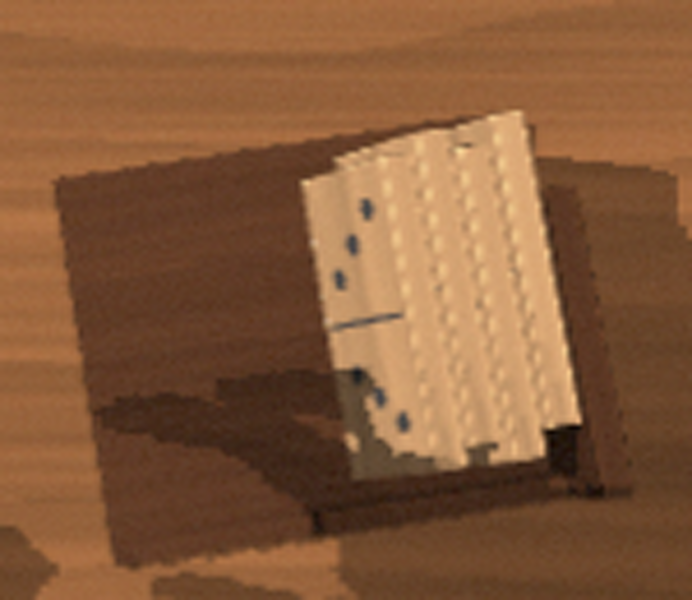

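It was only a shadow: the row is intact and the front foot moved about 3 mm. The stall point implies the finger knuckles hit the domino's upper edge. I'll tilt the tool back 20° so only the tips touch, down low.

```bash
cat >> h.py <<'E'
def plant(pw,head,tilt):
    "tilt deg: tips lead towards -tool y"
    s,r=Rt(); p=s['eef_pos']
    h=np.radians(head); z=np.array([np.cos(h),np.sin(h),0]);x=np.array([0,0,-1.]);y=np.cross(z,x)
    rt=R.from_matrix(np.stack([x,y,z],1))*R.from_rotvec([0,0,-np.radians(tilt)])
    rv=(r.inv()*rt).as_rotvec(); l=r.inv().apply(np.array(pw)-p)
    print('lin',(l/300).round(4).tolist(),'rot',(rv/.5).round(4).tolist(),'| dist',np.linalg.norm(l).round(1),'deg',np.degrees(np.linalg.norm(rv)).round(1))
E
python3 - <<'E'
from h import *
plant([*cad(-45,0),60],8.55,20);plant([*cad(-45,0),16],8.55,20)
E
```

```text
lin [0.1262, -0.5889, 0.0001] rot [0.0023, 0.0036, -0.698] | dist 180.7 deg 20.0
lin [0.2728, -0.5889, -0.0002] rot [0.0023, 0.0036, -0.698] | dist 194.7 deg 20.0
```

```bash
python3 -m jog '[{"linear":[0.126,-0.59,0],"rotation":[0,0.003,-0.7],"grip":60},{"linear":[0.126,-0.59,0],"rotation":[0,0.003,-0.7],"grip":60},{"linear":[0.126,-0.59,0],"rotation":[0,0.003,-0.7],"grip":60},{"linear":[0.126,-0.59,0],"rotation":[0,0.003,-0.7],"grip":60},{"linear":[0.126,-0.59,0],"rotation":[0,0.003,-0.7],"grip":60},{"linear":[0.22,-0.59,0],"rotation":[0,0.003,-0.7],"grip":60},{"linear":[0.26,-0.59,0],"rotation":[0,0.003,-0.7],"grip":60},{"linear":[0.27,-0.59,0],"rotation":[0,0.003,-0.7],"grip":60}]';python3 - <<'E'
from h import *
st();plant([*cad(-40,0),10],8.55,20)
s,r=Rt();print((r.inv().apply([0,0,-1])).round(3),r.inv().apply([*cx,0]).round(3))
E
```

```text
time_s: 4.98
eef_pos: [507.9, -25.3, 14.6]
ee_rot: [0.702, -0.174, 0.687, -0.07]
force: [0.9, -0.4, -0.3]
grip_width: 0.706
t 4.98 p [507.9 -25.3  14.6] cad [-44.3  -1.5  14.6] head 8.52 down -0.9398 F [ 0.9 -0.4 -0.3] w 60.3 q [-0.1   0.54  1.79 -0.49  0.79  0.1 ]
lin [0.0193, -0.0081, 0.0051] rot [0.0022, -0.0086, -0.0006] | dist 6.5 deg 0.3
[0.94  0.342 0.004] [ 0.342 -0.94   0.   ]
```

```bash
python3 -m jog '[{"linear":[0.006,0.002,0.005],"rotation":[0,0,0],"grip":60},{"linear":[0.0125,0.0045,0.005],"rotation":[0,0,0],"grip":60}]';python3 -m jog '[{"linear":[0.006,0.002,0],"rotation":[0,0,0],"grip":60},{"linear":[0.006,0.002,0],"rotation":[0,0,0],"grip":60}]';python3 -c "
from h import *
st()"
```

```text
time_s: 5.15
eef_pos: [509.8, -25.0, 10.9]
ee_rot: [0.702, -0.175, 0.687, -0.07]
force: [-0.8, 0.7, 0.2]
grip_width: 0.701
time_s: 5.32
eef_pos: [510.1, -24.9, 9.4]
ee_rot: [0.702, -0.175, 0.686, -0.07]
force: [-0.7, 0.8, -0.4]
grip_width: 0.702
t 5.32 p [510.1 -24.9   9.4] cad [-44.4   0.7   9.4] head 8.57 down -0.9397 F [-0.7  0.8 -0.4] w 59.9 q [-0.09  0.55  1.79 -0.49  0.78  0.1 ]
```

```bash
python3 -m jog '[{"linear":[0.006,0.002,0],"rotation":[0,0,0],"grip":60},{"linear":[0.0075,0.003,0],"rotation":[0,0,0],"grip":60}]';python3 -m jog '[{"linear":[0.005,0.002,0],"rotation":[0,0,0],"grip":60},{"linear":[0.006,0.002,0],"rotation":[0,0,0],"grip":60}]';python3 -c "
from h import *
st()"
```

```text
time_s: 5.48
eef_pos: [510.3, -24.6, 7.2]
ee_rot: [0.703, -0.175, 0.686, -0.07]
force: [-0.5, -0.1, 0.5]
grip_width: 0.703
time_s: 5.65
eef_pos: [510.3, -24.6, 5.3]
ee_rot: [0.703, -0.175, 0.686, -0.07]
force: [-0.4, 0.3, 0.4]
grip_width: 0.699
t 5.65 p [510.3 -24.6   5.3] cad [-44.7   1.    5.3] head 8.6 down -0.9396 F [-0.4  0.3  0.4] w 59.7 q [-0.09  0.56  1.79 -0.5   0.77  0.11]
```

```bash
python3 -m jog '[{"linear":[0.004,0.0015,0],"rotation":[0,0,0],"grip":60},{"linear":[0.006,0.002,0],"rotation":[0,0,0],"grip":60}]';python3 -c "
from h import *
st()"
```

```text
time_s: 5.82
eef_pos: [510.3, -24.6, 3.3]
ee_rot: [0.703, -0.175, 0.686, -0.07]
force: [0.1, 0.3, 0.3]
grip_width: 0.704
t 5.82 p [510.3 -24.6   3.3] cad [-44.6   1.    3.3] head 8.6 down -0.9396 F [0.1 0.3 0.3] w 60.1 q [-0.09  0.56  1.79 -0.5   0.77  0.11]
```

```bash
python3 -m jog '[{"linear":[0.017,-0.047,0],"rotation":[0,0,0],"grip":60},{"linear":[0.034,-0.094,0],"rotation":[0,0,0],"grip":60},{"linear":[0.039,-0.106,0],"rotation":[0,0,0],"grip":60},{"linear":[0.043,-0.119,0],"rotation":[0,0,0],"grip":60},{"linear":[0.048,-0.131,0],"rotation":[0,0,0],"grip":60}]';python3 -c "
from h import *
st()"
```

```text
time_s: 6.23
eef_pos: [516.5, -66.0, 3.2]
ee_rot: [0.703, -0.175, 0.686, -0.07]
force: [0.4, 1.2, -0.4]
grip_width: 0.702
t 6.23 p [516.5 -66.    3.2] cad [-2.8  0.9  3.2] head 8.6 down -0.9397 F [ 0.4  1.2 -0.4] w 60.0 q [-0.18  0.56  1.79 -0.5   0.74  0.04]
```

```bash
python3 -m jog '[{"linear":[0.004,-0.011,0],"rotation":[0,0,0],"grip":60},{"linear":[0.008,-0.022,0],"rotation":[0,0,0],"grip":60}]';python3 -m jog '[{"linear":[0.004,-0.011,0],"rotation":[0,0,0],"grip":60},{"linear":[0.008,-0.022,0],"rotation":[0,0,0],"grip":60}]';python3 - <<'E'
from h import *
st()
im,d,P=cloud('scene');a=cv2.resize(im[110:230,160:320],(800,600),interpolation=cv2.INTER_CUBIC);save(a,'s6.png')
E
```

```text
time_s: 6.4
eef_pos: [517.6, -72.9, 3.2]
ee_rot: [0.703, -0.175, 0.686, -0.07]
force: [-0.4, -0.1, -0.9]
grip_width: 0.706
time_s: 6.57
eef_pos: [518.7, -79.9, 3.1]
ee_rot: [0.703, -0.175, 0.686, -0.07]
force: [-0.6, 0.0, -0.2]
grip_width: 0.704
t 6.57 p [518.7 -79.9   3.1] cad [11.3  1.   3.1] head 8.64 down -0.9397 F [-0.6  0.  -0.2] w 60.2 q [-0.2   0.57  1.78 -0.5   0.74  0.01]
```

View pics/s6.png

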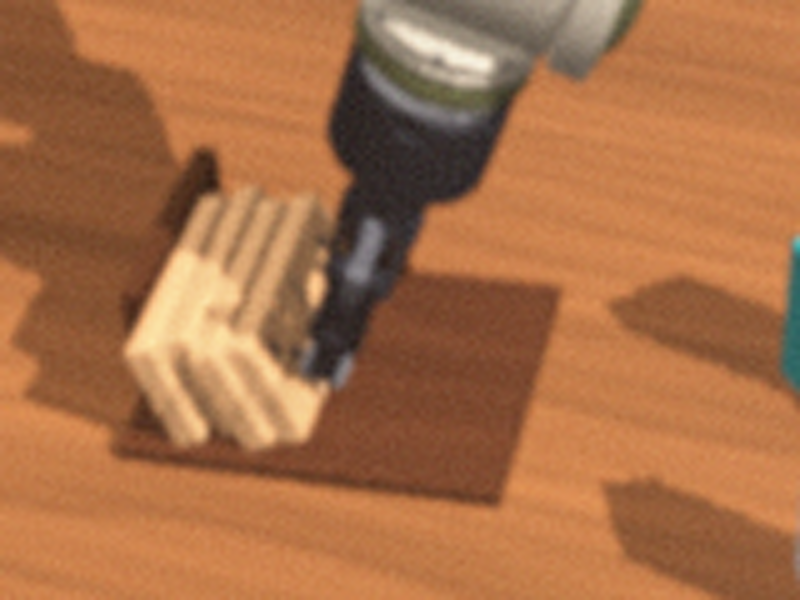

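```bash
python3 -m jog '[{"linear":[0.004,-0.011,0],"rotation":[0,0,0],"grip":60},{"linear":[0.008,-0.022,0],"rotation":[0,0,0],"grip":60}]';python3 -m jog '[{"linear":[0.004,-0.011,0],"rotation":[0,0,0],"grip":60},{"linear":[0.008,-0.022,0],"rotation":[0,0,0],"grip":60}]';python3 - <<'E'
from h import *
st()
im,d,P=cloud('scene');a=cv2.resize(im[110:230,160:320],(800,600),interpolation=cv2.INTER_CUBIC);save(a,'s7.png')
E
```

```text
time_s: 6.78
eef_pos: [519.3, -86.3, 2.5]
ee_rot: [0.703, -0.174, 0.686, -0.069]
force: [-2.1, 32.1, 4.0]
grip_width: 0.701
time_s: 6.95
eef_pos: [519.5, -86.9, 2.0]
ee_rot: [0.704, -0.17, 0.687, -0.067]
force: [-12.1, 77.4, 29.8]
grip_width: 0.702
t 6.95 p [519.5 -86.9   2. ] cad [18.3  0.8  2. ] head 8.5 down -0.9435 F [-12.1  77.4  29.8] w 60.0 q [-0.22  0.57  1.78 -0.48  0.73 -0.02]
```

View pics/s7.png

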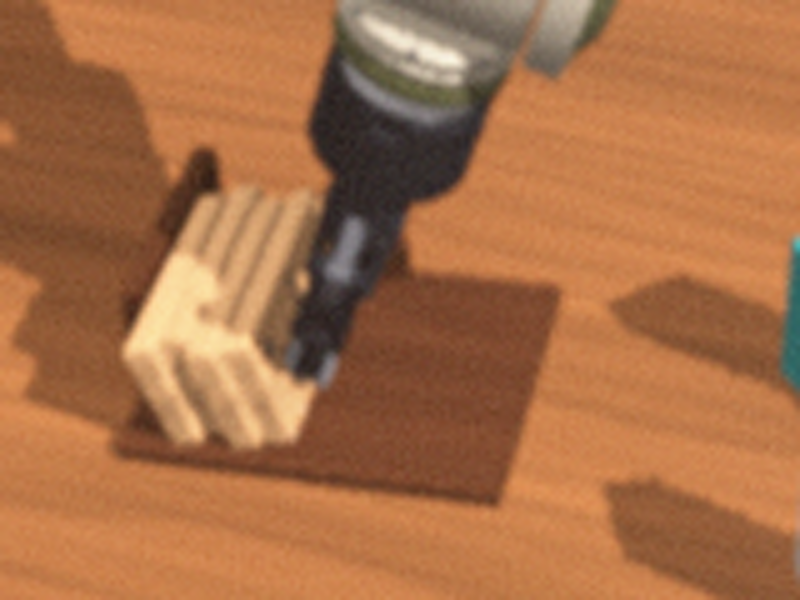

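Contact came later than expected and the force rose to 77 N, so I'm backing off a little. Then I'll measure where the fingertips and domino feet are in the depth data.

```bash
python3 -m jog '[{"linear":[-0.007,0.02,0],"rotation":[0,0,0],"grip":60},{"linear":[-0.007,0.02,0],"rotation":[0,0,0],"grip":60}]';python3 - <<'E'
from h import *
st()
im,d,P=cloud('scene');np.savez('s8.npz',im=im,P=P)
a=cv2.resize(im[140:220,170:270],(750,600),interpolation=cv2.INTER_CUBIC);save(a,'s8.png')
C=np.apply_along_axis(tocad,2,P)
dark=(im.max(2)<130)&(im.max(2).astype(int)-im.min(2)<40)
for lo in range(8,60,6):
    m=dark&(C[...,2]>lo)&(C[...,2]<lo+6)&(abs(C[...,0])<90)&(abs(C[...,1])<75)
    if m.sum()>3: q=C[m]; v,u=np.nonzero(m); print(lo,m.sum(),np.percentile(q,[5,50,95],axis=0).round(0)[:,:2].tolist(),'px',np.median(u),np.median(v))
yel=(im[...,0]>150)&(im[...,0].astype(int)-im[...,2]>40)
for lo in range(8,74,6):
    m=yel&(C[...,2]>lo)&(C[...,2]<lo+6)&(abs(C[...,0])<90)&(C[...,1]>30)&(C[...,1]<50)
    if m.sum()>1: q=C[m]; print('dom',lo,m.sum(),np.percentile(q[:,0],[5,25,50,95]).round(0))
E
```

```text
time_s: 7.17
eef_pos: [518.4, -78.7, 2.2]
ee_rot: [0.704, -0.171, 0.686, -0.066]
force: [-0.4, -0.7, -0.0]
grip_width: 0.704
t 7.17 p [518.4 -78.7   2.2] cad [10.   1.   2.2] head 8.65 down -0.9438 F [-0.4 -0.7 -0. ] w 60.1 q [-0.21  0.56  1.78 -0.48  0.73 -0.01]
8 4 [[-4.0, -43.0], [-4.0, -5.0], [-1.0, 14.0]] px 230.5 181.0
26 9 [[-10.0, -73.0], [5.0, 28.0], [17.0, 35.0]] px 225.0 184.0
32 5 [[-6.0, -40.0], [7.0, 35.0], [14.0, 42.0]] px 223.0 184.0
38 15 [[-11.0, 33.0], [-4.0, 41.0], [10.0, 43.0]] px 225.0 184.0
44 19 [[-15.0, -30.0], [-6.0, 42.0], [3.0, 44.0]] px 225.0 182.0
50 12 [[-17.0, -35.0], [-10.0, 42.0], [11.0, 44.0]] px 226.5 181.0
56 13 [[-15.0, -68.0], [-2.0, 42.0], [84.0, 44.0]] px 224.0 179.0
dom 8 8 [ 8.  9. 10. 11.]
dom 14 8 [10. 11. 11. 13.]
dom 20 9 [12. 12. 13. 14.]
dom 26 6 [14. 14. 15. 16.]
dom 32 6 [14. 16. 16. 17.]
dom 38 4 [17. 18. 18. 19.]
dom 44 3 [ 7. 13. 20. 20.]
dom 50 2 [22. 22. 22. 22.]
dom 56 3 [23. 24. 25. 82.]
dom 62 63 [26. 38. 53. 82.]
dom 68 81 [27. 41. 54. 77.]
```

View pics/s8.png

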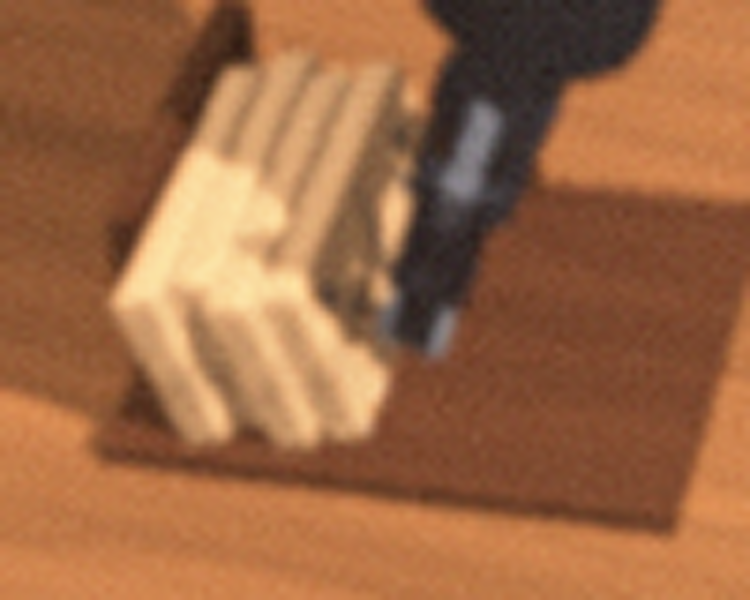

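Run:
```python
from h import *
c=calibration('scene');T=np.array(c['world_from_camera']);o=T[:3,3]
def onplane(uv,y):
    w=ray('scene',uv,0)  # points at z=0
    out=[]
    for p in w:
        a=tocad(o);b=tocad(p);t=(y-a[1])/(b[1]-a[1]);out.append((a+t*(b-a)).round(1).tolist())
    return out
s=100/750
f=lambda l:np.array(l)*s+[170,140]-.43
for y in(30,40,45):print(y,'tip right,left bottom',onplane(f([[437,357],[395,347],[380,310],[457,310]]),y))
print('domino ends at y=52..72: feet d0,d1?,d2,d3 ')
for y in(55,62,70):print(y,onplane(f([[195,440],[228,430],[283,447],[318,437],[340,440],[372,435],[115,305],[155,295],[205,315],[275,280],[310,270]]),y))
```

```text
30 tip right,left bottom [[-7.2, 30.0, 21.5], [6.7, 30.0, 23.7], [10.0, 30.0, 39.4], [-15.9, 30.0, 43.4]]
40 tip right,left bottom [[-10.8, 40.0, 31.3], [2.9, 40.0, 33.5], [6.2, 40.0, 49.0], [-19.3, 40.0, 52.9]]
45 tip right,left bottom [[-12.6, 45.0, 36.2], [1.0, 45.0, 38.4], [4.3, 45.0, 53.7], [-21.1, 45.0, 57.6]]
domino ends at y=52..72: feet d0,d1?,d2,d3 
55 [[71.0, 55.0, -5.2], [58.7, 55.0, 1.5], [40.6, 55.0, -3.3], [27.8, 55.0, 3.4], [20.4, 55.0, 3.3], [9.2, 55.0, 7.5], [88.8, 55.0, 51.9], [74.5, 55.0, 58.3], [58.9, 55.0, 52.2], [33.4, 55.0, 70.7], [21.4, 55.0, 76.7]]
62 [[67.6, 62.0, 2.2], [55.4, 62.0, 8.8], [37.5, 62.0, 4.1], [24.9, 62.0, 10.7], [17.5, 62.0, 10.6], [6.4, 62.0, 14.7], [85.2, 62.0, 58.6], [71.0, 62.0, 65.0], [55.6, 62.0, 59.0], [30.4, 62.0, 77.4], [18.5, 62.0, 83.2]]
70 [[63.7, 70.0, 10.6], [51.7, 70.0, 17.1], [34.0, 70.0, 12.5], [21.5, 70.0, 19.1], [14.2, 70.0, 18.9], [3.2, 70.0, 23.0], [81.1, 70.0, 66.4], [67.1, 70.0, 72.7], [51.9, 70.0, 66.7], [27.0, 70.0, 84.9], [15.2, 70.0, 90.7]]
```

The ray and depth checks both put the tips at z≈22–30, well behind the nominal TCP, so I've been pushing at mid-height. I'll back off and lower until I feel the floor.

```bash
python3 -m jog '[{"linear":[-0.017,0.047,0],"rotation":[0,0,0],"grip":60},{"linear":[-0.023,0.063,0],"rotation":[0,0,0],"grip":60},{"linear":[-0.015,0.066,0],"rotation":[0,0,0],"grip":60},{"linear":[-0.005,0.069,0],"rotation":[0,0,0],"grip":60}]'; python3 -m jog '[{"linear":[0.006,0.002,0],"rotation":[0,0,0],"grip":60},{"linear":[0.009,0.003,0],"rotation":[0,0,0],"grip":60}]';python3 -m jog '[{"linear":[0.006,0.002,0],"rotation":[0,0,0],"grip":60},{"linear":[0.009,0.003,0],"rotation":[0,0,0],"grip":60}]'; python3 -c "
from h import *
st()"
```

```text
time_s: 7.55
eef_pos: [515.9, -60.4, -3.3]
ee_rot: [0.704, -0.171, 0.686, -0.066]
force: [-0.0, -0.3, 0.1]
grip_width: 0.703
time_s: 7.72
eef_pos: [515.8, -61.1, -6.6]
ee_rot: [0.704, -0.171, 0.686, -0.066]
force: [0.4, -1.0, -1.0]
grip_width: 0.704
time_s: 7.88
eef_pos: [515.7, -61.5, -9.9]
ee_rot: [0.704, -0.171, 0.687, -0.066]
force: [-0.5, -0.4, 0.1]
grip_width: 0.702
t 7.88 p [515.7 -61.5  -9.9] cad [-7.4  0.8 -9.9] head 8.57 down -0.9435 F [-0.5 -0.4  0.1] w 59.9 q [-0.17  0.58  1.79 -0.5   0.72  0.05]
```

```bash
for i in 1 ; do python3 -m jog '[{"linear":[0.006,0.002,0],"rotation":[0,0,0],"grip":60},{"linear":[0.009,0.003,0],"rotation":[0,0,0],"grip":60}]'|grep -E 'eef_pos|force'; done; python3 -m jog '[{"linear":[0.006,0.002,0],"rotation":[0,0,0],"grip":60},{"linear":[0.009,0.003,0],"rotation":[0,0,0],"grip":60}]'|grep -E 'eef_pos|force'
python3 - <<'E'
from h import *
im,d,P=cloud('scene');a=cv2.resize(im[140:220,170:270],(750,600),interpolation=cv2.INTER_CUBIC);save(a,'s9.png')
E
```

```text
eef_pos: [515.6, -61.7, -13.0]
force: [-0.6, 0.1, -0.3]
eef_pos: [515.5, -61.8, -16.1]
force: [0.3, -0.0, 0.4]
```

View pics/s9.png

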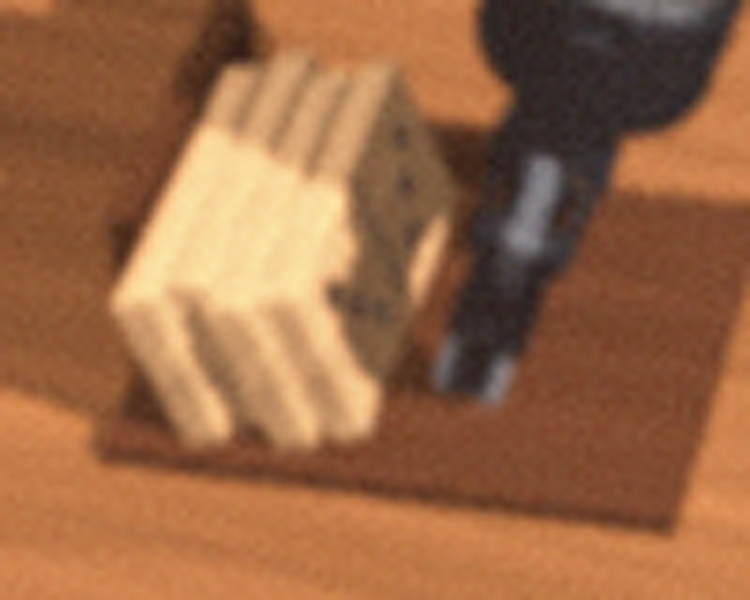

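Tips are still about 5–8 mm above the floor. Narrowing the fingers makes them reach further forward, so I'll raise a bit, close to 20 mm, and feel for the floor again.

```bash
python3 -m jog '[{"linear":[-0.06,0,0],"rotation":[0,0,-0.1],"grip":20},{"linear":[-0.06,0,0],"rotation":[0,0,-0.1],"grip":20},{"linear":[-0.06,0,0],"rotation":[0,0,-0.1],"grip":20},{"linear":[-0.06,0,0],"rotation":[0,0,-0.1],"grip":20},{"linear":[-0.06,0,0],"rotation":[0,0,-0.1],"grip":20}]';  python3 - <<'E'
from h import *
st()
im,d,P=cloud('scene');a=cv2.resize(im[140:220,170:270],(750,600),interpolation=cv2.INTER_CUBIC);save(a,'s10.png')
s,r=Rt();print((r.inv().apply([0,0,-1])).round(3),r.inv().apply([*cx,0]).round(3))
E
```

```text
time_s: 8.68
eef_pos: [514.4, -56.1, 0.3]
ee_rot: [0.701, -0.187, 0.683, -0.084]
force: [-0.1, -0.6, 0.1]
grip_width: 0.23
t 8.68 p [ 5.144e+02 -5.610e+01  3.000e-01] cad [-12.9   0.4   0.3] head 8.54 down -0.9262 F [-0.1 -0.6  0.1] w 19.6 q [-0.14  0.57  1.79 -0.56  0.75  0.13]
[0.926 0.377 0.003] [ 0.377 -0.926  0.   ]
```

View pics/s10.png

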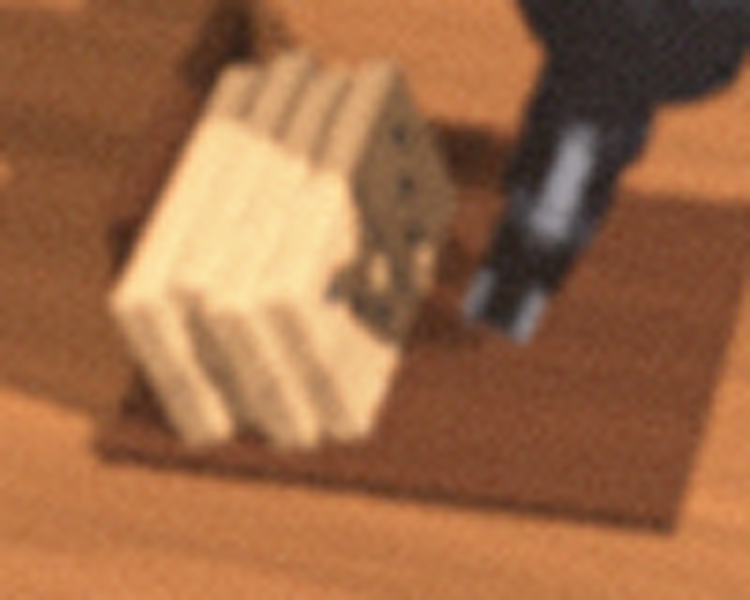

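```bash
python3 -m jog '[{"linear":[0.014,0.0057,0],"rotation":[0,0,0],"grip":20},{"linear":[0.019,0.0075,0],"rotation":[0,0,0],"grip":20}]'|grep -E 'eef_pos|force'; python3 -m jog '[{"linear":[0.007,0.003,0],"rotation":[0,0,0],"grip":20},{"linear":[0.009,0.0038,0],"rotation":[0,0,0],"grip":20}]'|grep -E 'eef_pos|force';python3 -m jog '[{"linear":[0.007,0.003,0],"rotation":[0,0,0],"grip":20},{"linear":[0.009,0.0038,0],"rotation":[0,0,0],"grip":20}]'|grep -E 'eef_pos|force'; python3 -m jog '[{"linear":[0.006,0.0025,0],"rotation":[0,0,0],"grip":20},{"linear":[0.006,0.0025,0],"rotation":[0,0,0],"grip":20}]'|grep -E 'eef_pos|force'
```

```text
eef_pos: [514.1, -56.4, -6.6]
force: [-0.6, 0.5, -0.7]
eef_pos: [513.7, -56.5, -10.3]
force: [0.3, 0.1, -0.1]
eef_pos: [514.1, -56.6, -11.8]
force: [-8.1, 4.3, 24.1]
eef_pos: [514.1, -56.7, -11.8]
force: [-11.0, 6.0, 26.1]
```

Floor found: the tips reach z=8 when the TCP reads −11. I'll raise 3 mm and push low in small steps.

```bash
python3 -m jog '[{"linear":[-0.010,-0.004,0],"rotation":[0,0,0],"grip":20},{"linear":[0.01,-0.05,0],"rotation":[0,0,0],"grip":20},{"linear":[0.016,-0.066,0],"rotation":[0,0,0],"grip":20},{"linear":[0.016,-0.066,0],"rotation":[0,0,0],"grip":20}]'|grep -E 'eef_pos|force'; python3 -m jog '[{"linear":[0.0045,-0.011,0],"rotation":[0,0,0],"grip":20},{"linear":[0.009,-0.022,0],"rotation":[0,0,0],"grip":20}]'|grep -E 'eef_pos|force';python3 -c "
from h import *
st()"
```

```text
eef_pos: [517.2, -77.4, -8.8]
force: [-0.4, 0.1, -0.1]
eef_pos: [517.7, -83.8, -9.5]
force: [0.0, 5.3, -3.7]
t 9.9 p [517.7 -83.8  -9.5] cad [15.  -0.5 -9.5] head 8.37 down -0.9256 F [ 0.   5.3 -3.7] w 19.4 q [-0.19  0.59  1.79 -0.58  0.71  0.1 ]
```

Contact is now light and low. Continuing in small steps.

```bash
python3 -m jog '[{"linear":[0.003,-0.011,0],"rotation":[0,0,0],"grip":20},{"linear":[0.005,-0.018,0],"rotation":[0,0,0],"grip":20}]'|grep -E 'eef_pos|force'; python3 -m jog '[{"linear":[0.003,-0.011,0],"rotation":[0,0,0],"grip":20},{"linear":[0.005,-0.018,0],"rotation":[0,0,0],"grip":20}]'|grep -E 'eef_pos|force';python3 - <<'E'
from h import *
st()
im,d,P=cloud('scene');a=cv2.resize(im[140:220,170:270],(750,600),interpolation=cv2.INTER_CUBIC);save(a,'s11.png')
E
```

```text
eef_pos: [517.8, -88.7, -9.7]
force: [-0.8, 5.3, -3.7]
eef_pos: [517.9, -93.6, -9.9]
force: [-1.0, 4.3, -3.0]
t 10.23 p [517.9 -93.6  -9.9] cad [24.7 -1.8 -9.9] head 8.36 down -0.9268 F [-1.   4.3 -3. ] w 20.0 q [-0.21  0.6   1.79 -0.58  0.71  0.07]
```

View pics/s11.png

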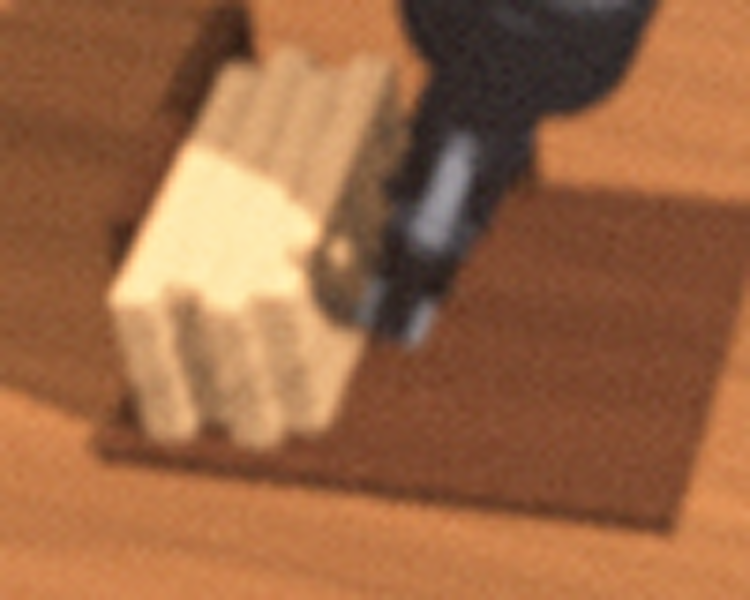

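The low push works: only 5 N, and the row is about 8° from upright. Continuing.

```bash
python3 -m jog '[{"linear":[0.002,-0.011,0.002],"rotation":[0,0,0],"grip":20},{"linear":[0.004,-0.016,0.003],"rotation":[0,0,0],"grip":20}]'|grep -E 'eef_pos|force'; python3 -m jog '[{"linear":[0.002,-0.006,0.001],"rotation":[0,0,0],"grip":20},{"linear":[0.003,-0.01,0.002],"rotation":[0,0,0],"grip":20}]'|grep -E 'eef_pos|force';python3 -m jog '[{"linear":[0.002,-0.006,0],"rotation":[0,0,0],"grip":20},{"linear":[0.002,-0.006,0],"rotation":[0,0,0],"grip":20}]'|grep -E 'eef_pos|force';python3 - <<'E'
from h import *
st()
im,d,P=cloud('scene');a=cv2.resize(im[140:220,170:270],(750,600),interpolation=cv2.INTER_CUBIC);save(a,'s12.png')
E
```

```text
eef_pos: [518.5, -96.5, -10.0]
force: [-7.6, 29.8, 7.0]
eef_pos: [518.5, -96.5, -10.1]
force: [-8.8, 34.3, 12.6]
eef_pos: [518.4, -96.1, -10.1]
force: [-3.9, 20.1, 7.5]
t 10.78 p [518.4 -96.1 -10.1] cad [ 27.3  -1.7 -10.1] head 8.27 down -0.9305 F [-3.9 20.1  7.5] w 19.9 q [-0.22  0.6   1.78 -0.56  0.71  0.05]
```

View pics/s12.png

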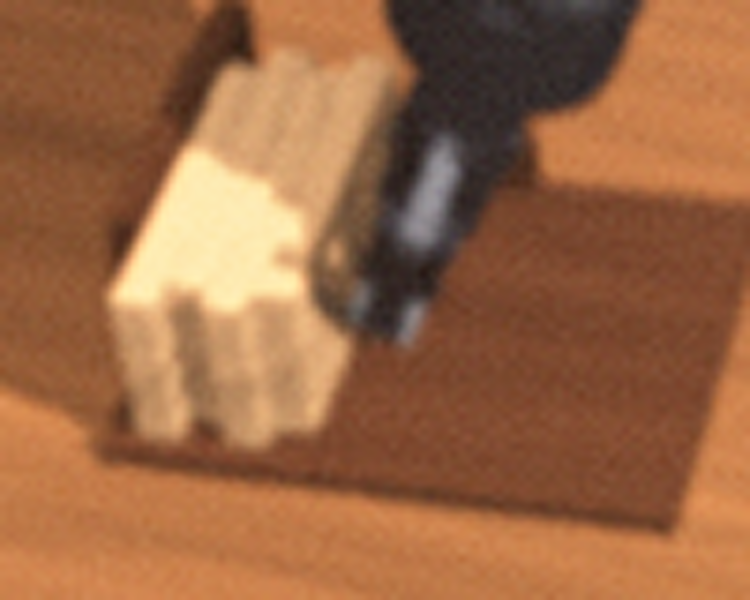

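```bash
python3 -m jog '[{"linear":[-0.06,0.15,0],"rotation":[0,0,0],"grip":20},{"linear":[-0.16,0.3,0],"rotation":[0,0,0],"grip":20},{"linear":[-0.2,0.45,0],"rotation":[0,0,0],"grip":20},{"linear":[-0.3,0.6,0],"rotation":[0,0,0],"grip":20},{"linear":[-0.3,0.7,0],"rotation":[0,0,0],"grip":20},{"linear":[-0.3,0.7,0],"rotation":[0,0,0],"grip":20}]'|grep -E 'eef_pos|force'
cat >> h.py <<'E'
def look(tag):
    st()
    im,d,P=cloud('scene');a=cv2.resize(im[140:220,170:270],(750,600),interpolation=cv2.INTER_CUBIC);save(a,tag+'s.png')
    O3=np.apply_along_axis(tocad,2,P)
    im2,d2,P2=cloud('top');a=cv2.resize(im2[190:320,300:450],(692,600),interpolation=cv2.INTER_CUBIC);save(a,tag+'t.png')
    C2=np.apply_along_axis(tocad,2,P2)
    np.savez(tag+'.npz',ims=im,Cs=O3,imt=im2,Ct=C2)
    for n,i,C in(('s',im,O3),('t',im2,C2)):
        yel=(i[...,0]>135)&(i[...,0].astype(int)-i[...,2]>35)&(C[...,0]>-40)&(C[...,0]<84)&(abs(C[...,1])<85)
        f=yel&(C[...,2]>14)&(C[...,2]<58)&(C[...,1]<45)
        if n=='s': f&=(C[...,1]>-50)
        q=C[f]
        if len(q)>20:
            med=None;w=np.ones(len(q),bool)
            for _ in range(4):
                A=np.c_[q[w,1],q[w,2],np.ones(w.sum())];k=np.linalg.lstsq(A,q[w,0],rcond=None)[0]
                r=q[:,0]-np.c_[q[:,1],q[:,2],np.ones(len(q))]@k;w=abs(r)<4
            print(n,'front face: x=%.1f at floor, lean %.1f deg, yaw %.2f deg, n=%d'%(k[2]+8*k[1]-8*k[0],np.degrees(np.arctan(k[1])),np.degrees(np.arctan(k[0])),w.sum()))
        t=yel&(C[...,2]>63)
        q=C[t];print(n,'tops x',np.percentile(q[:,0],[2,50,98]).round(1),'z',np.median(q[:,2]).round(1))
        for a in range(20,84,7):
            k=q[(q[:,0]>=a)&(q[:,0]<a+7)]
            if len(k)>5: print('   x',a,'y',np.percentile(k[:,1],[2,98]).round(0),end='')
        print()
E
python3 -c "
from h import *
look('a')"
```

```text
eef_pos: [485.7, 132.1, -1.7]
force: [3.7, -10.4, 6.5]
t 11.33 p [485.7 132.1  -1.7] cad [-2.032e+02 -1.000e-01 -1.700e+00] head 8.46 down -0.9294 F [  3.7 -10.4   6.5] w 20.0 q [ 0.24  0.61  1.72 -0.48  0.91  0.41]
s front face: x=27.2 at floor, lean 0.2 deg, yaw 0.15 deg, n=193
s tops x [27.1 54.6 83. ] z 68.8
   x 20 y [-53.  55.]   x 27 y [-58.  58.]   x 34 y [-58.  60.]   x 41 y [-48.  68.]   x 48 y [-51.  67.]   x 55 y [-57.  59.]   x 62 y [-58.  59.]   x 69 y [-46.  69.]   x 76 y [-45.  70.]   x 83 y [-56.  36.]
t front face: x=26.4 at floor, lean -0.2 deg, yaw 1.19 deg, n=250
t tops x [26.6 54.2 81.7] z 67.5
   x 20 y [-57.  23.]   x 27 y [-57.  58.]   x 34 y [-57.  60.]   x 41 y [-49.  65.]   x 48 y [-50.  66.]   x 55 y [-57.  58.]   x 62 y [-56.  63.]   x 69 y [-46.  69.]   x 76 y [-46.  69.]
```

View pics/as.png

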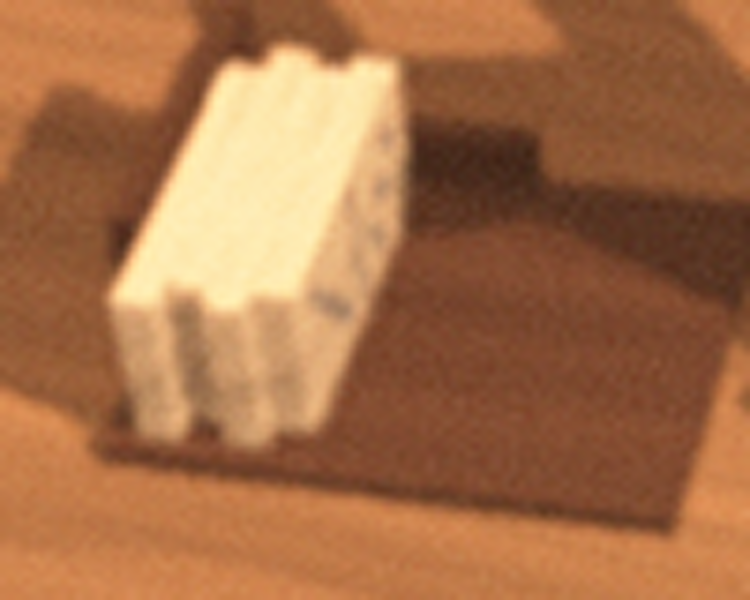

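View pics/at.png

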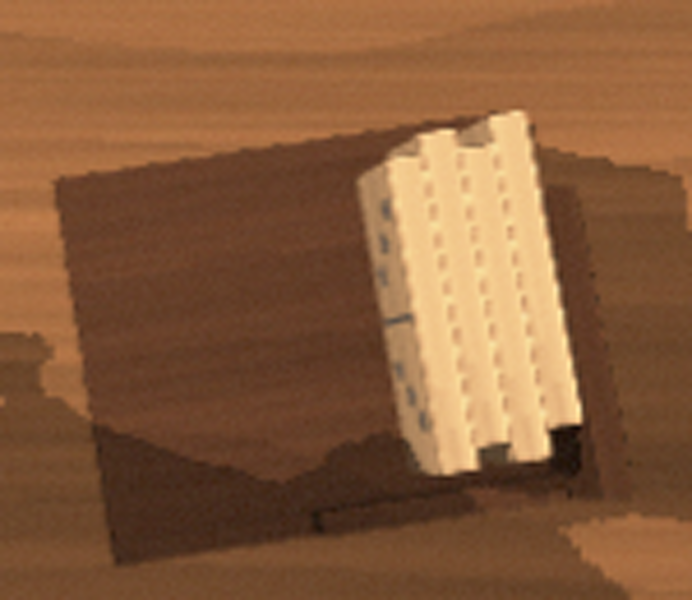

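The row is now upright: front face at x≈27 and lean ≈0°. The ends stick out by different amounts: d0 to y≈69, d1 ≈59, d2 ≈66, d3 ≈60, against a goal of 52. Next I go round to the +y side and push the ends.

Run:
```python
from h import *
plant([*cad(-120,30),150],-19,15)
```

```text
lin [-0.3718, -0.4468, 0.0963] rot [0.9172, 0.2894, 0.2265] | dist 176.7 deg 28.3
```

```bash
python3 -m jog '[{"linear":[-0.2,-0.1,0],"rotation":[0.917,0.289,0.226],"grip":0},{"linear":[-0.372,-0.447,0.096],"rotation":[0.917,0.289,0.226],"grip":0},{"linear":[-0.372,-0.447,0.096],"rotation":[0.917,0.289,0.226],"grip":0},{"linear":[-0.372,-0.447,0.096],"rotation":[0.917,0.289,0.226],"grip":0},{"linear":[-0.372,-0.447,0.096],"rotation":[0.917,0.289,0.226],"grip":0}]'|grep -E 'eef_pos|force'
python3 - <<'E'
from h import *
st();plant([*cad(-40,110),150],-46,15)
E
```

```text
eef_pos: [531.2, 49.8, 155.4]
force: [0.1, -0.7, 0.6]
t 11.85 p [531.2  49.8 155.4] cad [-115.1   32.7  155.4] head -19.54 down -0.9666 F [ 0.1 -0.7  0.6] w -0.3 q [ 0.    0.45  1.46 -0.25  1.32  0.42]
lin [0.0458, -0.0908, 0.3451] rot [0.8878, 0.2547, -0.0095] | dist 107.9 deg 26.5
```

```bash
python3 -m jog '[{"linear":[0.046,-0.091,0.345],"rotation":[0.888,0.255,-0.01],"grip":0},{"linear":[0.046,-0.091,0.345],"rotation":[0.888,0.255,-0.01],"grip":0},{"linear":[0.046,-0.091,0.345],"rotation":[0.888,0.255,-0.01],"grip":0},{"linear":[0.046,-0.091,0.345],"rotation":[0.888,0.255,-0.01],"grip":0}]'|grep -E 'eef_pos|force'
python3 - <<'E'
from h import *
st();plant([*cad(55,110),100],-72,15)
E
```

```text
eef_pos: [621.3, -18.5, 148.9]
force: [-1.4, -0.5, 0.5]
t 12.18 p [621.3 -18.5 148.9] cad [-34.2 111.6 148.9] head -46.65 down -0.9657 F [-1.4 -0.5  0.5] w -0.1 q [-0.13  0.7   1.07 -0.2   1.54  0.71]
lin [0.2031, -0.1258, 0.2407] rot [0.8537, 0.2329, 0.001] | dist 101.8 deg 25.3
```

```bash
python3 -m jog '[{"linear":[0.203,-0.126,0.24],"rotation":[0.854,0.233,0],"grip":0},{"linear":[0.203,-0.126,0.24],"rotation":[0.854,0.233,0],"grip":0},{"linear":[0.203,-0.126,0.24],"rotation":[0.854,0.233,0],"grip":0},{"linear":[0.203,-0.126,0.24],"rotation":[0.854,0.233,0],"grip":0}]'|grep -E 'eef_pos|force'
python3 - <<'E'
from h import *
st();plant([*cad(55,105),10],-81.45,15)
E
```

```text
eef_pos: [631.4, -112.8, 96.7]
force: [-0.2, 0.0, 0.6]
t 12.52 p [ 631.4 -112.8   96.7] cad [ 60.6 107.6  96.7] head -72.72 down -0.9646 F [-0.2  0.   0.6] w 0.1 q [-0.29  0.82  0.99 -0.15  1.55  0.99]
lin [0.2802, 0.0708, -0.0194] rot [0.2944, 0.0782, 0.0102] | dist 86.9 deg 8.7
```

```bash
python3 -m jog '[{"linear":[0.14,0.035,-0.02],"rotation":[0.294,0.078,0.01],"grip":0},{"linear":[0.24,0.071,-0.02],"rotation":[0.294,0.078,0.01],"grip":0},{"linear":[0.28,0.071,-0.02],"rotation":[0.294,0.078,0.01],"grip":0}]'|grep -E 'eef_pos|force'
python3 - <<'E'
from h import *
st();plant([*cad(55,75),10],-81.45,15);plant([*cad(55,55),10],-81.45,15)
im,d,P=cloud('scene');a=cv2.resize(im[120:240,150:310],(800,600),interpolation=cv2.INTER_CUBIC);save(a,'s13.png')
E
```

```text
eef_pos: [625.4, -108.7, 4.4]
force: [-1.0, 1.1, -1.0]
t 12.77 p [ 625.4 -108.7    4.4] cad [ 55.6 102.3   4.4] head -81.71 down -0.9641 F [-1.   1.1 -1. ] w 0.0 q [-0.31  0.91  1.07 -0.12  1.4   1.15]
lin [0.006, -0.0927, -0.0017] rot [-0.0073, -0.0076, 0.0138] | dist 27.9 deg 0.5
lin [0.0237, -0.1569, -0.0014] rot [-0.0073, -0.0076, 0.0138] | dist 47.6 deg 0.5
```

View pics/s13.png

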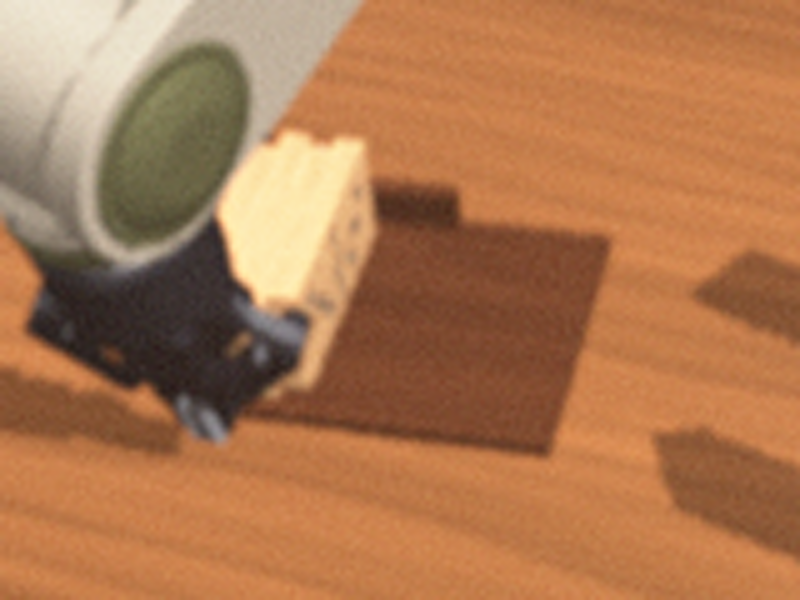

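The shut tips are narrow (about 15 mm), so I'll open to 21 mm and let each finger push one domino: first d0 and d2 (centre x=62), then d1 and d3 (x=48).

Run:
```python
from h import *
plant([*cad(62,90),10],-81.45,15);plant([*cad(62,70),10],-81.45,15)
```

```text
lin [-0.0087, -0.0422, 0.022] rot [-0.0027, -0.0078, 0.0169] | dist 14.5 deg 0.5
lin [0.0091, -0.1065, 0.0221] rot [-0.0027, -0.0078, 0.0169] | dist 32.7 deg 0.5
```

```bash
python3 -m jog '[{"linear":[-0.009,-0.02,0.022],"rotation":[0,-0.008,0.017],"grip":21},{"linear":[-0.009,-0.042,0.022],"rotation":[0,-0.008,0.017],"grip":21},{"linear":[-0.004,-0.055,0.022],"rotation":[0,-0.008,0.017],"grip":21},{"linear":[0.001,-0.075,0.022],"rotation":[0,-0.008,0.017],"grip":21}]'
python3 - <<'E'
from h import *
st();plant([*cad(62,70),10],-81.45,15);plant([*cad(62,55),10],-81.45,15)
im,d,P=cloud('scene');a=cv2.resize(im[120:240,150:310],(800,600),interpolation=cv2.INTER_CUBIC);save(a,'s14.png')
E
```

```text
time_s: 13.15
eef_pos: [604.3, -119.1, 10.8]
ee_rot: [0.471, 0.388, 0.59, -0.528]
force: [0.2, -0.3, 0.3]
grip_width: 0.249
t 13.15 p [ 604.3 -119.1   10.8] cad [62.8 79.8 10.8] head -81.54 down -0.9663 F [ 0.2 -0.3  0.3] w 21.2 q [-0.33  0.86  1.16 -0.12  1.36  1.13]
lin [0.0109, -0.031, -0.0026] rot [-0.0039, 0.0022, -0.0031] | dist 9.9 deg 0.2
lin [0.0238, -0.0793, -0.0025] rot [-0.0039, 0.0022, -0.0031] | dist 24.9 deg 0.2
```

View pics/s14.png

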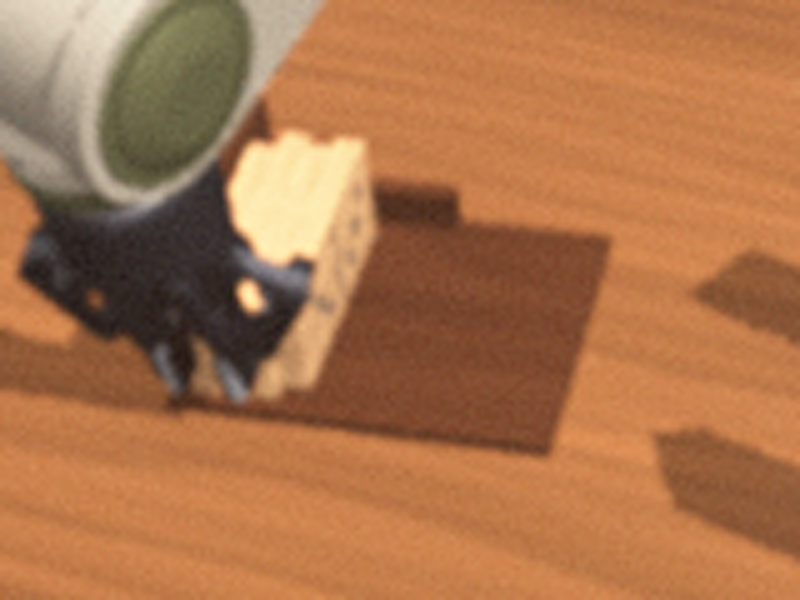

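```bash
python3 -m jog '[{"linear":[0.006,-0.02,-0.002],"rotation":[0,0,0],"grip":21},{"linear":[0.012,-0.035,-0.002],"rotation":[0,0,0],"grip":21},{"linear":[0.016,-0.05,-0.002],"rotation":[0,0,0],"grip":21}]'|grep -E 'eef_pos|force'; python3 -m jog '[{"linear":[0.003,-0.011,0],"rotation":[0,0,0],"grip":21},{"linear":[0.0045,-0.017,0],"rotation":[0,0,0],"grip":21}]'|grep -E 'eef_pos|force'; python3 -c "
from h import *
st()"
```

```text
eef_pos: [588.1, -120.9, 10.6]
force: [3.0, 0.0, 3.0]
eef_pos: [582.7, -121.8, 10.9]
force: [3.1, 0.1, 1.0]
t 13.62 p [ 582.7 -121.8   10.9] cad [62.3 58.1 10.9] head -81.53 down -0.9667 F [3.1 0.1 1. ] w 21.0 q [-0.34  0.82  1.24 -0.13  1.31  1.13]
```

```bash
python3 -m jog '[{"linear":[0.002,-0.006,0],"rotation":[0,0,0],"grip":21},{"linear":[0.002,-0.008,0],"rotation":[0,0,0],"grip":21}]'|grep -E 'eef_pos|force'; python3 -m jog '[{"linear":[0.002,-0.006,0],"rotation":[0,0,0],"grip":21},{"linear":[0.002,-0.008,0],"rotation":[0,0,0],"grip":21}]'|grep -E 'eef_pos|force'; python3 -m jog '[{"linear":[0.002,-0.006,0],"rotation":[0,0,0],"grip":21},{"linear":[0.002,-0.008,0],"rotation":[0,0,0],"grip":21}]'|grep -E 'eef_pos|force'; python3 -c "
from h import *
st()"
```

```text
eef_pos: [580.2, -122.2, 10.9]
force: [2.0, 0.6, -0.0]
eef_pos: [579.6, -122.4, 11.3]
force: [11.1, 3.5, -1.8]
eef_pos: [579.7, -122.4, 11.7]
force: [13.5, 3.6, -0.9]
t 14.12 p [ 579.7 -122.4   11.7] cad [62.4 55.  11.7] head -81.51 down -0.9699 F [13.5  3.6 -0.9] w 20.9 q [-0.35  0.8   1.27 -0.12  1.29  1.12]
```

It stops firmly at y_tcp=55, as predicted. Now I back off and shift to d1 and d3.

Run:
```python
from h import *
plant([*cad(62,75),11],-81.45,15);plant([*cad(48,75),11],-81.45,15);plant([*cad(48,63),11],-81.45,15)
```

```text
lin [-0.0141, 0.0652, -0.0013] rot [-0.0043, 0.0081, -0.0317] | dist 20.0 deg 0.9
lin [-0.0143, 0.0651, -0.0479] rot [-0.0043, 0.0081, -0.0317] | dist 24.6 deg 0.9
lin [-0.0045, 0.0263, -0.0479] rot [-0.0043, 0.0081, -0.0317] | dist 16.4 deg 0.9
```

```bash
python3 -m jog '[{"linear":[-0.014,0.065,0],"rotation":[0,0.008,-0.03],"grip":21},{"linear":[-0.014,0.065,-0.01],"rotation":[0,0.008,-0.03],"grip":21},{"linear":[-0.014,0.065,-0.048],"rotation":[0,0.008,-0.03],"grip":21},{"linear":[-0.010,0.05,-0.048],"rotation":[0,0.008,-0.03],"grip":21},{"linear":[-0.004,0.026,-0.048],"rotation":[0,0.008,-0.03],"grip":21},{"linear":[-0.002,0.014,-0.048],"rotation":[0,0.008,-0.03],"grip":21}]'|grep -E 'eef_pos|force';python3 -m jog '[{"linear":[0.002,-0.008,0],"rotation":[0,0,0],"grip":21},{"linear":[0.003,-0.012,0],"rotation":[0,0,0],"grip":21}]'|grep -E 'eef_pos|force';  python3 -c "
from h import *
st()"
```

```text
eef_pos: [580.3, -107.1, 11.0]
force: [0.3, 1.0, -0.5]
eef_pos: [577.3, -107.6, 11.6]
force: [8.5, 1.8, -0.1]
t 14.78 p [ 577.3 -107.6   11.6] cad [47.4 54.8 11.6] head -81.56 down -0.9668 F [ 8.5  1.8 -0.1] w 21.3 q [-0.33  0.8   1.27 -0.12  1.3   1.14]
```

```bash
python3 -m jog '[{"linear":[0.002,-0.007,0],"rotation":[0,0,0],"grip":21},{"linear":[0.002,-0.007,0],"rotation":[0,0,0],"grip":21}]'|grep -E 'eef_pos|force'; python3 -m jog '[{"linear":[-0.03,0.15,0],"rotation":[0,0,0],"grip":21},{"linear":[-0.1,0.25,-0.1],"rotation":[0,0,0],"grip":60},{"linear":[-0.25,0.3,-0.3],"rotation":[0,0,0],"grip":85},{"linear":[-0.4,0.3,-0.5],"rotation":[0,0,0],"grip":85},{"linear":[-0.5,0.3,-0.7],"rotation":[0,0,0],"grip":85},{"linear":[-0.5,0.3,-0.8],"rotation":[0,0,0],"grip":85},{"linear":[-0.5,0.3,-0.8],"rotation":[0,0,0],"grip":85},{"linear":[-0.5,0.3,-0.8],"rotation":[0,0,0],"grip":85}]'|grep -E 'eef_pos|force';  python3 -c "
from h import *
look('b')"
```

```text
eef_pos: [577.3, -107.7, 12.5]
force: [11.5, 2.5, 0.9]
eef_pos: [664.5, 147.7, 135.3]
force: [-0.0, -0.1, 0.4]
t 15.62 p [664.5 147.7 135.3] cad [-192.1  179.   135.3] head -81.58 down -0.9686 F [-0.  -0.1  0.4] w 85.2 q [ 0.06  0.91  0.72 -0.02  1.76  1.48]
s front face: x=26.7 at floor, lean -0.1 deg, yaw 0.12 deg, n=191
s tops x [26.5 53.7 83.2] z 68.8
   x 20 y [-65.  51.]   x 27 y [-66.  50.]   x 34 y [-65.  51.]   x 41 y [-64.  52.]   x 48 y [-66.  50.]   x 55 y [-66.  51.]   x 62 y [-67.  51.]   x 69 y [-64.  51.]   x 76 y [-65.  50.]   x 83 y [-78.  39.]
t front face: x=25.9 at floor, lean -0.3 deg, yaw 1.00 deg, n=266
t tops x [25.8 53.6 81.2] z 67.5
   x 20 y [-65.  37.]   x 27 y [-65.  49.]   x 34 y [-65.  50.]   x 41 y [-65.  49.]   x 48 y [-66.  50.]   x 55 y [-66.  49.]   x 62 y [-65.  50.]   x 69 y [-66.  50.]   x 76 y [-65.  49.]
```

View pics/bs.png

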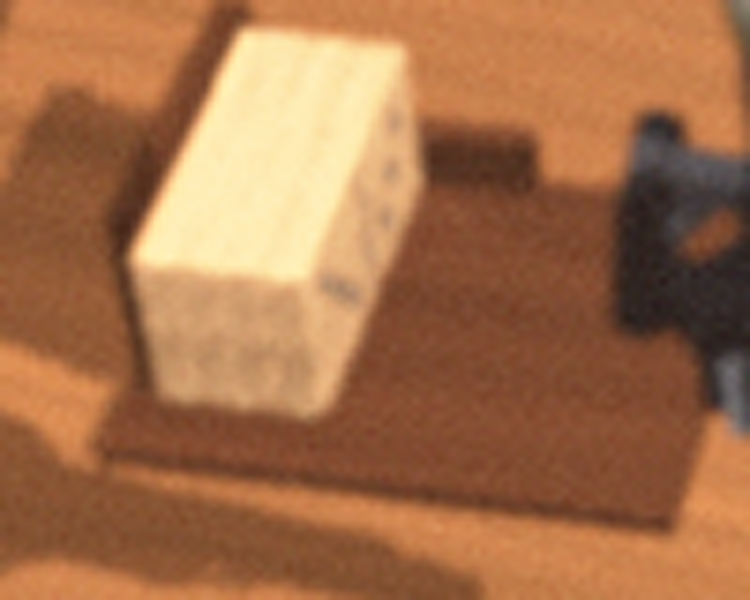

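View pics/bt.png

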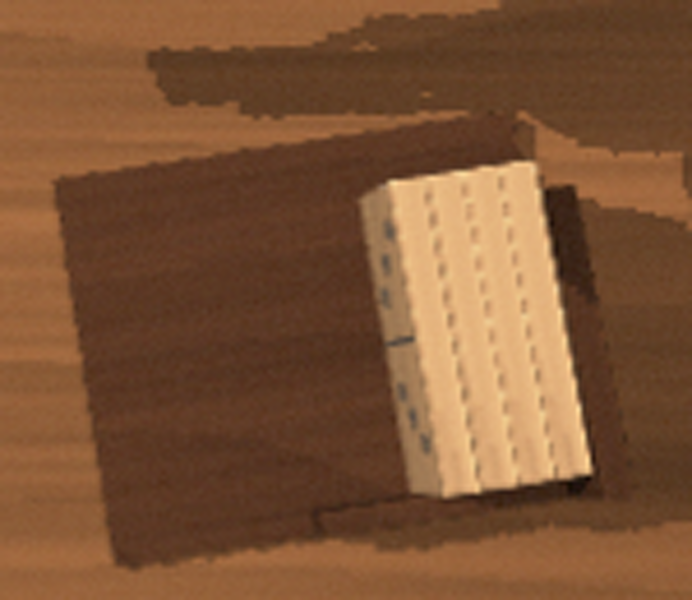

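The row is square and packed: ends all at y≈50–51, front face x≈26–27, lean ≈0. Now the bookend: I'm turning the jaws along its width (heading 30.4°) and going above its slab at (584,201).

Run:
```python
from h import *
plan([620,180,160],-54)
```

```text
lin [-0.0411, -0.1486, -0.1151] rot [-0.9449, -0.1145, 0.4835] | dist 57.7 deg 30.6 rows 5.0
```

```bash
python3 -m jog '[{"linear":[-0.041,-0.149,-0.115],"rotation":[-0.945,-0.115,0.484],"grip":85},{"linear":[-0.041,-0.149,-0.115],"rotation":[-0.945,-0.115,0.484],"grip":85},{"linear":[-0.041,-0.149,-0.115],"rotation":[-0.945,-0.115,0.484],"grip":85},{"linear":[-0.041,-0.149,-0.115],"rotation":[-0.945,-0.115,0.484],"grip":85},{"linear":[-0.041,-0.149,-0.115],"rotation":[-0.945,-0.115,0.484],"grip":85}]'>/dev/null
python3 - <<'E'
from h import *
st();plan([600,195,160],-26)
E
python3 -m jog '[{"linear":[0,-0.05,-0.05],"rotation":[-0.98,0,0],"grip":85},{"linear":[0,-0.05,-0.05],"rotation":[-0.98,0,0],"grip":85},{"linear":[0,-0.05,-0.05],"rotation":[-0.98,0,0],"grip":85},{"linear":[0,-0.05,-0.05],"rotation":[-0.98,0,0],"grip":85}]'>/dev/null
python3 - <<'E'
from h import *
st();plan([584.3,201.2,160],2)
E
```

```text
t 16.13 p [618.8 179.7 160.6] cad [-230.5  138.6  160.6] head -53.65 down -1.0 F [-0.4 -0.3  0.2] w 84.8 q [ 0.1   0.61  1.17 -0.    1.36  1.04]
lin [0.0018, -0.0201, -0.0782] rot [-0.9652, 0.0044, -0.0041] | dist 24.2 deg 27.7 rows 4.0
t 16.47 p [597.2 182.2 160.5] cad [-236.2  117.6  160.5] head -25.25 down -1.0 F [-0.1  0.1 -0.2] w 85.0 q [ 0.11  0.57  1.24 -0.    1.33  0.55]
lin [0.0015, 0.0391, -0.0659] rot [-0.9511, 0.0047, -0.0003] | dist 23.0 deg 27.2 rows 4.0
```

```bash
python3 -m jog '[{"linear":[0,0.039,-0.066],"rotation":[-0.951,0.004,0],"grip":85},{"linear":[0,0.039,-0.066],"rotation":[-0.951,0.004,0],"grip":85},{"linear":[0,0.039,-0.066],"rotation":[-0.951,0.004,0],"grip":85},{"linear":[0,0.039,-0.066],"rotation":[-0.951,0.004,0],"grip":85}]'>/dev/null
python3 - <<'E'
from h import *
st();plan([584.3,201.2,130],30.4)
E
```

```text
t 16.8 p [583.7 200.7 160.3] cad [-256.5  107.1  160.3] head 2.34 down -1.0 F [ 0.7 -0.4 -0.3] w 85.0 q [ 0.14  0.55  1.27 -0.    1.32  0.1 ]
lin [0.1009, 0.0016, 0.002] rot [-0.9793, -0.0009, 0.0007] | dist 30.3 deg 28.1 rows 4.0
```

```bash
python3 -m jog '[{"linear":[0.05,0.002,0.002],"rotation":[-0.979,0,0],"grip":85},{"linear":[0.1,0.002,0.002],"rotation":[-0.979,0,0],"grip":85},{"linear":[0.1,0.002,0.002],"rotation":[-0.979,0,0],"grip":85},{"linear":[0.1,0.002,0.002],"rotation":[-0.979,0,0],"grip":85},{"linear":[0.1,0.002,0.002],"rotation":[-0.979,0,0],"grip":85}]'>/dev/null
python3 - <<'E'
from h import *
st();plan([584.3,201.2,20],30.4)
im,d,P=cloud('scene');a=cv2.resize(im[110:270,270:450],(675,600),interpolation=cv2.INTER_CUBIC);save(a,'s15.png')
E
```

```text
t 17.22 p [583.9 200.6 129.8] cad [-256.4  107.2  129.8] head 30.61 down -1.0 F [ 0.4 -0.1  0.5] w 84.9 q [ 0.14  0.58  1.3  -0.    1.26 -0.39]
lin [0.3661, 0.001, 0.0029] rot [0.0072, -0.0035, 0.0002] | dist 109.8 deg 0.2 rows 3.0
```

View pics/s15.png

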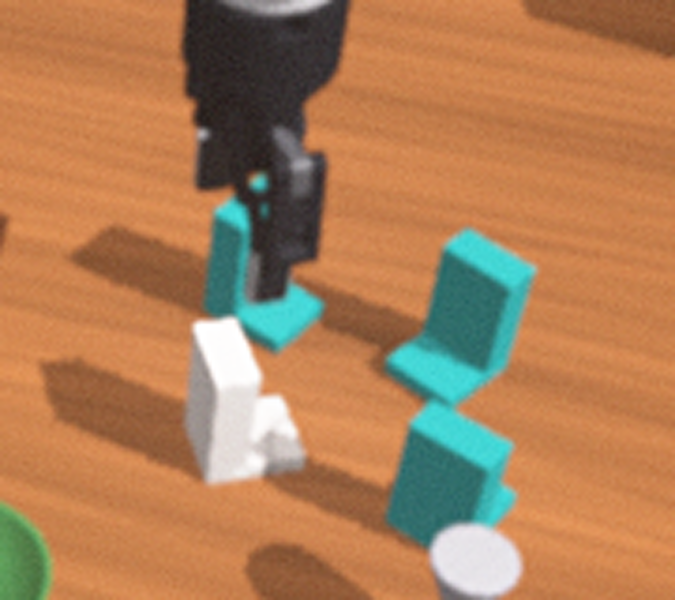

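The white bookend stands right below the open jaws, with foot and slab as expected. Descending.

```bash
python3 -m jog '[{"linear":[0.12,0.001,0.003],"rotation":[0.007,0,0],"grip":85},{"linear":[0.22,0.001,0.003],"rotation":[0.007,0,0],"grip":85},{"linear":[0.22,0.001,0.003],"rotation":[0.007,0,0],"grip":85}]'|grep -E 'eef_pos|force'; python3 -m jog '[{"linear":[0.08,0,0],"rotation":[0,0,0],"grip":85},{"linear":[0.14,0,0],"rotation":[0,0,0],"grip":85},{"linear":[0.145,0,0],"rotation":[0,0,0],"grip":85}]'|grep -E 'eef_pos|force'
python3 - <<'E'
from h import *
st()
im,d,P=cloud('scene');a=cv2.resize(im[110:270,270:450],(675,600),interpolation=cv2.INTER_CUBIC);save(a,'s16.png')
E
```

```text
eef_pos: [581.3, 200.5, 58.6]
force: [-0.8, 0.2, -0.3]
eef_pos: [579.4, 199.9, 13.2]
force: [0.5, 0.2, 0.4]
t 17.77 p [579.4 199.9  13.2] cad [-256.4  102.7   13.2] head 29.63 down -0.9999 F [0.5 0.2 0.4] w 84.9 q [ 0.14  0.71  1.41 -0.    1.04 -0.37]
```

View pics/s16.png

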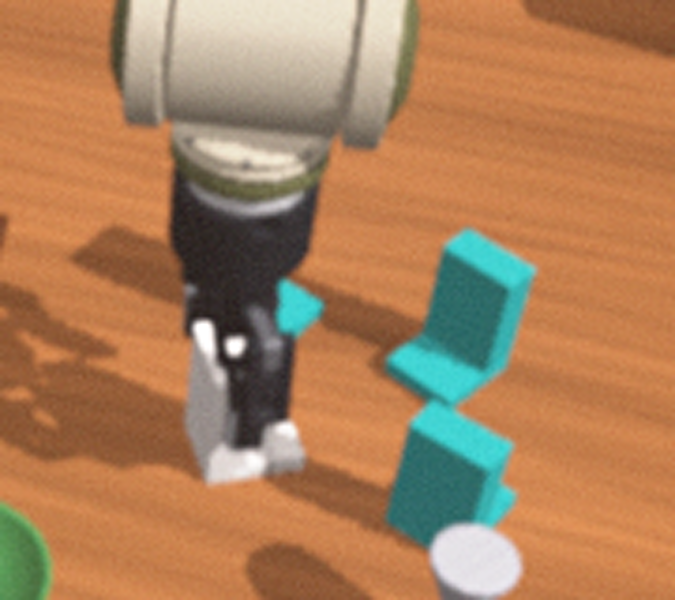

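Run:
```python
from h import *
plan([584.3,201.2,15],30.4)
im,d,P=cloud('scene')
xb=np.array([np.cos(np.radians(-59.6)),np.sin(np.radians(-59.6))]);yb=np.array([-xb[1],xb[0]])
D=P[...,:2]-np.array([575,216]);B=np.stack([D@xb,D@yb,P[...,2]],-1)
dark=(im.max(2)<110)&(im.max(2).astype(int)-im.min(2)<30)&(B[...,2]>15)&(B[...,2]<75)&(abs(B[...,0])<60)&(abs(B[...,1])<90)
for lo in range(15,75,10):
    q=B[dark&(B[...,2]>lo)&(B[...,2]<=lo+10)]
    if len(q)>4: print(lo,len(q),np.percentile(q,[5,50,95],axis=0)[:,:2].round(1).tolist())
wh=(im.min(2)>170)&(B[...,2]>15)&(B[...,2]<95)&(abs(B[...,0])<60)&(abs(B[...,1])<60)
q=B[wh];print('white',len(q),np.percentile(q,[3,50,97],axis=0).round(1).tolist())
```

```text
lin [-0.0004, -0.0033, 0.0131] rot [-0.0256, -0.0248, -0.008] | dist 4.1 deg 1.0 rows 1.0
55 12 [[14.6, -48.3], [22.5, 44.7], [24.4, 52.2]]
65 38 [[12.3, -47.8], [20.4, 49.9], [26.7, 53.1]]
white 120 [[1.8, -22.5, 15.9], [23.8, 14.4, 84.1], [29.7, 25.5, 87.2]]
```

The fingers straddle the slab at y_b≈±48, x_b≈20, as wanted. A small correction, then grip.

```bash
python3 -m jog '[{"linear":[0,-0.003,0.013],"rotation":[-0.026,-0.025,-0.008],"grip":85},{"linear":[0,-0.003,0.013],"rotation":[-0.026,-0.025,-0.008],"grip":40},{"linear":[0,-0.003,0.013],"rotation":[-0.026,-0.025,-0.008],"grip":40},{"linear":[0,-0.003,0.013],"rotation":[-0.026,-0.025,-0.008],"grip":40},{"linear":[0,-0.003,0.013],"rotation":[-0.026,-0.025,-0.008],"grip":40},{"linear":[0,-0.003,0.013],"rotation":[-0.026,-0.025,-0.008],"grip":40},{"linear":[0,-0.003,0.013],"rotation":[-0.026,-0.025,-0.008],"grip":40},{"linear":[0,-0.003,0.013],"rotation":[-0.026,-0.025,-0.008],"grip":40}]' 70
python3 - <<'E'
from h import *
st()
E
```

```text
time_s: 18.53
eef_pos: [585.5, 201.4, 17.4]
ee_rot: [0.684, -0.186, 0.681, 0.185]
force: [-1.5, -1.8, 5.2]
grip_width: 0.577
t 18.53 p [585.5 201.4  17.4] cad [-257.   109.    17.4] head 30.43 down -1.0 F [-1.5 -1.8  5.2] w 49.3 q [ 0.14  0.71  1.4  -0.    1.03 -0.39]
```

It gripped at 49.3 mm against the slab's 50. Lifting and carrying to the caddy.

```bash
python3 -m jog '[{"linear":[-0.05,0,0],"rotation":[0,0,0],"grip":40},{"linear":[-0.15,0,0],"rotation":[0,0,0],"grip":40},{"linear":[-0.25,0,0],"rotation":[0,0,0],"grip":40},{"linear":[-0.25,0,0],"rotation":[0,0,0],"grip":40}]'|grep -E 'eef|force|grip'
python3 - <<'E'
from h import *
st();plan([*cad(-35,-8),92],8.55)
im,d,P=cloud('scene');a=cv2.resize(im[110:270,270:450],(675,600),interpolation=cv2.INTER_CUBIC);save(a,'s17.png')
E
```

```text
eef_pos: [587.8, 201.8, 98.2]
force: [0.8, 0.2, -1.5]
grip_width: 0.58
t 18.87 p [587.8 201.8  98.2] cad [-257.1  111.2   98.2] head 30.44 down -0.9999 F [ 0.8  0.2 -1.5] w 49.5 q [ 0.14  0.61  1.34 -0.    1.18 -0.39]
lin [0.0157, -0.5387, -0.6448] rot [0.7639, 0.0255, 0.0054] | dist 252.1 deg 21.9 rows 7.0
```

View pics/s17.png

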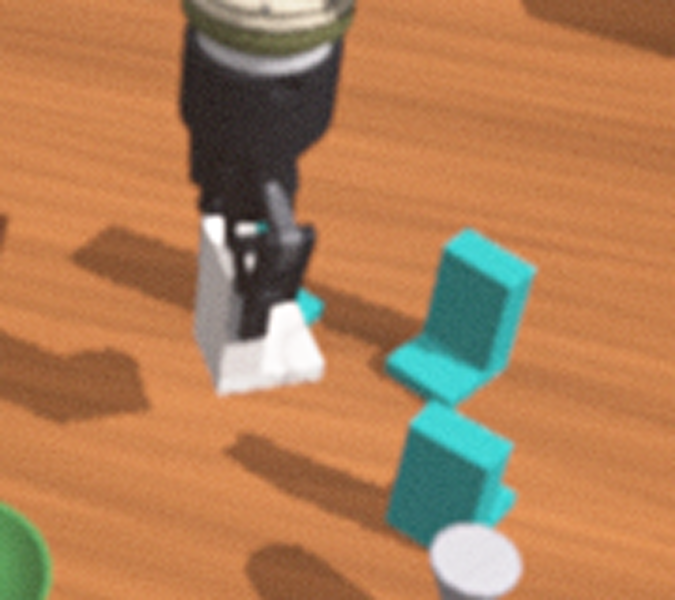

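The bookend is held, lifted clear and upright in the jaws. Carrying it over now.

```bash
python3 -m jog '[{"linear":[0,-0.08,-0.095],"rotation":[0.25,0,0],"grip":40},{"linear":[0,-0.18,-0.215],"rotation":[0.45,0,0],"grip":40},{"linear":[0,-0.27,-0.32],"rotation":[0.65,0,0],"grip":40},{"linear":[0,-0.36,-0.43],"rotation":[0.76,0.02,0],"grip":40},{"linear":[0,-0.45,-0.54],"rotation":[0.764,0.025,0.005],"grip":40},{"linear":[0.01,-0.53,-0.63],"rotation":[0.764,0.025,0.005],"grip":40},{"linear":[0.015,-0.539,-0.645],"rotation":[0.764,0.025,0.005],"grip":40},{"linear":[0.015,-0.539,-0.645],"rotation":[0.764,0.025,0.005],"grip":40},{"linear":[0.015,-0.539,-0.645],"rotation":[0.764,0.025,0.005],"grip":40}]'|grep -E 'eef|force|grip'
python3 - <<'E'
from h import *
st();plan([*cad(-15,-8),30],8.55)
E
```

```text
eef_pos: [501.2, -35.5, 88.7]
force: [0.6, 0.2, -4.2]
grip_width: 0.577
t 19.67 p [501.2 -35.5  88.7] cad [-35.2  -9.7  88.7] head 8.48 down -1.0 F [ 0.6  0.2 -4.2] w 49.3 q [-0.3   0.4   1.71 -0.    1.04 -0.45]
lin [0.1956, -0.0676, 0.0067] rot [-0.0024, -0.0102, -0.0021] | dist 62.1 deg 0.3 rows 2.0
```

```bash
python3 -m jog '[{"linear":[0.08,0,0.006],"rotation":[0,-0.01,0],"grip":40},{"linear":[0.16,-0.02,0.006],"rotation":[0,-0.01,0],"grip":40},{"linear":[0.19,-0.05,0.006],"rotation":[0,-0.01,0],"grip":40},{"linear":[0.19,-0.05,0.006],"rotation":[0,-0.01,0],"grip":40}]'|grep -E 'eef|force|grip'
python3 - <<'E'
from h import *
st();plan([*cad(8,-8),26.5],8.55)
im,d,P=cloud('scene');a=cv2.resize(im[110:230,160:320],(800,600),interpolation=cv2.INTER_CUBIC);save(a,'s18.png')
E
```

```text
eef_pos: [504.2, -49.8, 29.7]
force: [0.0, -0.5, -3.2]
grip_width: 0.575
t 20.0 p [504.2 -49.8  29.7] cad [-20.6  -8.9  29.7] head 8.53 down -1.0 F [ 0.  -0.5 -3.2] w 49.1 q [-0.33  0.49  1.75  0.    0.9  -0.48]
lin [0.0103, -0.0955, 0.003] rot [-0.0008, -0.0075, -0.0054] | dist 28.8 deg 0.3 rows 1.0
```

View pics/s18.png

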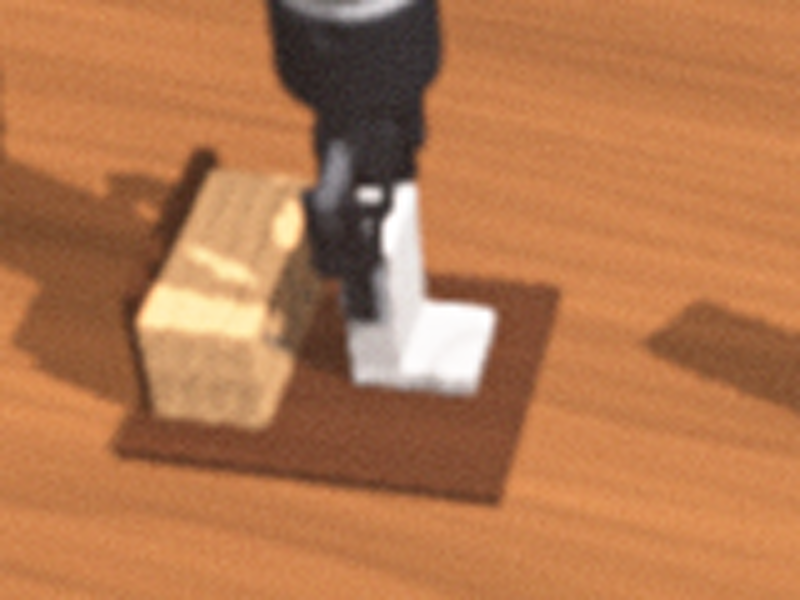

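Run:
```python
from h import *
im,d,P=cloud('scene');C=np.apply_along_axis(tocad,2,P)
dark=(im.max(2)<120)&(im.max(2).astype(int)-im.min(2)<35)&(C[...,0]>-70)&(C[...,0]<25)&(C[...,1]>-60)&(C[...,1]<60)
for lo in range(30,130,8):
    q=C[dark&(C[...,2]>lo)&(C[...,2]<=lo+8)]
    if len(q)>4: print(lo,len(q),'x',np.percentile(q[:,0],[3,10,50,90,97]).round(1),'y',np.percentile(q[:,1],[5,50,95]).round(1))
wh=(im.min(2)>140)&(im.max(2).astype(int)-im.min(2)<40)&(C[...,0]>-90)&(C[...,0]<25)&(abs(C[...,1])<60)
for lo in range(8,100,10):
    q=C[wh&(C[...,2]>lo)&(C[...,2]<=lo+10)]
    if len(q)>4: print('W',lo,len(q),'x',np.percentile(q[:,0],[3,50,97]).round(1),'y',np.percentile(q[:,1],[5,50,95]).round(1))
```

```text
62 13 x [-27.  -26.7 -21.1 -10.   -9.9] y [21.6 25.5 28.2]
70 17 x [-27.5 -27.  -19.1 -12.8 -10.6] y [21.8 27.8 29.9]
78 19 x [-27.2 -26.7 -22.4 -15.8 -14.5] y [25.  28.2 29.8]
86 9 x [-27.4 -26.7 -20.7 -15.4 -14.4] y [27.4 29.8 31.2]
94 7 x [-30.8 -30.3 -24.1 -18.9 -18.5] y [-38.4  -3.   26.2]
102 20 x [-32.  -31.8 -29.1 -20.7 -14.5] y [-40.4  26.2  47.4]
110 54 x [-33.  -32.2 -23.1 -12.3 -10.9] y [-31.4  43.7  48.2]
118 32 x [-33.9 -32.7 -30.8 -11.3  -8.7] y [-44.8  32.1  50.9]
126 50 x [-36.7 -36.1 -30.2 -14.4 -10.1] y [-33.3  43.6  53.4]
W 8 32 x [-67.7 -39.8 -12.6] y [-42.9  13.6  15.7]
W 18 234 x [-68.2 -49.3 -16.9] y [-31.3  -0.8  16.2]
W 28 81 x [-66.  -33.2 -11.1] y [-29.3   7.8  16.2]
W 38 45 x [-34.  -31.  -10.6] y [-25.9  14.1  17.5]
W 48 34 x [-33.8 -32.7 -16.1] y [-29.7  11.9  17. ]
W 58 28 x [-33.8 -32.8 -28.2] y [-27.9  -0.2  21.8]
W 68 26 x [-33.6 -33.  -30.3] y [-26.2  -3.2  19.2]
W 78 27 x [-33.9 -32.9 -30.6] y [-28.4   2.5  22.7]
W 88 29 x [-33.8 -32.8 -25.2] y [-33.4  -8.8  20. ]
W 98 40 x [-33.4 -30.7 -15.5] y [-32.1 -11.6  19.1]
```

The slab's flat face is at x≈−8.6, which is TCP+12 as modelled. The fingers sit above z≈62 and don't extend past the face. Closing on the row.

```bash
python3 -m jog '[{"linear":[0.006,-0.035,0.003],"rotation":[0,-0.0075,-0.005],"grip":40},{"linear":[0.01,-0.07,0.003],"rotation":[0,-0.0075,-0.005],"grip":40},{"linear":[0.01,-0.095,0.003],"rotation":[0,-0.0075,-0.005],"grip":40},{"linear":[0.01,-0.1,0.003],"rotation":[0,-0.0075,-0.005],"grip":40}]'|grep -E 'eef|force|grip'; python3 -m jog '[{"linear":[0,-0.005,0],"rotation":[0,0,0],"grip":40},{"linear":[0,-0.009,0],"rotation":[0,0,0],"grip":40}]'|grep -E 'eef|force|grip'
python3 - <<'E'
from h import *
st();plan([*cad(14,-8),26.5],8.55)
E
```

```text
eef_pos: [511.4, -81.0, 29.7]
force: [0.0, 0.3, -3.4]
grip_width: 0.579
eef_pos: [511.9, -84.2, 29.9]
force: [-0.2, 0.9, -3.0]
grip_width: 0.583
t 20.6 p [511.9 -84.2  29.9] cad [14.5 -6.3 29.9] head 8.38 down -1.0 F [-0.2  0.9 -3. ] w 49.8 q [-0.39  0.51  1.72  0.    0.9  -0.54]
lin [0.0113, 0.0016, -0.0056] rot [-0.006, 0.0111, 0.005] | dist 3.8 deg 0.4 rows 1.0
```

```bash
python3 -m jog '[{"linear":[0.005,0.006,-0.004],"rotation":[-0.006,0.011,0.005],"grip":40},{"linear":[0.011,0.006,-0.006],"rotation":[-0.006,0.011,0.005],"grip":40},{"linear":[0.012,0.006,-0.006],"rotation":[-0.006,0.011,0.005],"grip":40}]'|grep -E 'eef|force|grip';python3 -m jog '[{"linear":[0.003,0,0],"rotation":[0,0,0],"grip":40},{"linear":[0.005,0,0],"rotation":[0,0,0],"grip":40}]'|grep -E 'eef|force|grip'
python3 - <<'E'
from h import *
st();plan([*cad(14,-8),26],8.55)
E
```

```text
eef_pos: [509.5, -82.3, 25.9]
force: [0.9, -0.4, -3.8]
grip_width: 0.579
eef_pos: [509.6, -82.3, 25.4]
force: [-7.3, 0.7, 16.2]
grip_width: 0.575
t 21.02 p [509.6 -82.3  25.4] cad [12.3 -8.3 25.4] head 8.61 down -1.0 F [-7.3  0.7 16.2] w 49.1 q [-0.39  0.52  1.73 -0.    0.9  -0.54]
lin [-0.002, -0.0057, 0.0011] rot [0.0019, -0.0013, 0.0002] | dist 1.8 deg 0.1 rows 1.0
```

On the floor at z=25.4, exactly as predicted. Easing the down-force and pressing the row gently.

```bash
python3 -m jog '[{"linear":[-0.001,-0.003,0],"rotation":[0,0,0],"grip":40},{"linear":[-0.001,-0.007,0],"rotation":[0,0,0],"grip":40}]'|grep -E 'eef|force|grip';python3 -m jog '[{"linear":[0,-0.003,0],"rotation":[0,0,0],"grip":40},{"linear":[0,-0.006,0],"rotation":[0,0,0],"grip":40}]'|grep -E 'eef|force|grip'
python3 - <<'E'
from h import *
st()
E
```

```text
eef_pos: [510.0, -84.3, 25.9]
force: [-0.1, -0.0, -3.0]
grip_width: 0.576
eef_pos: [510.1, -84.9, 25.8]
force: [-0.7, 11.9, 2.2]
grip_width: 0.576
t 21.35 p [510.1 -84.9  25.8] cad [14.9 -8.2 25.8] head 8.58 down -1.0 F [-0.7 11.9  2.2] w 49.2 q [-0.39  0.52  1.72  0.    0.9  -0.54]
```

```bash
python3 -m jog '[{"linear":[0.001,-0.009,0],"rotation":[0,0,0],"grip":40},{"linear":[0.002,-0.009,0],"rotation":[0,0,0],"grip":40}]'|grep -E 'eef|force|grip';python3 -m jog '[{"linear":[0.001,-0.002,0],"rotation":[0,0,0],"grip":40},{"linear":[0.001,-0.001,0],"rotation":[0,0,0],"grip":40}]'|grep -E 'eef|force|grip'
python3 - <<'E'
from h import *
st()
E
```

```text
eef_pos: [510.0, -84.7, 25.5]
force: [-4.5, 19.0, 13.0]
grip_width: 0.579
eef_pos: [510.1, -84.5, 25.5]
force: [-2.5, 3.6, 3.4]
grip_width: 0.574
t 21.68 p [510.1 -84.5  25.5] cad [14.6 -8.2 25.5] head 8.52 down -1.0 F [-2.5  3.6  3.4] w 49.0 q [-0.39  0.52  1.72  0.01  0.91 -0.55]
```

Seated: 19 N pressing, then eased to 4 N. Opening the jaws symmetrically and rising straight up.

```bash
python3 -m jog '[{"linear":[0,0,0],"rotation":[0,0,0],"grip":58},{"linear":[0,0,0],"rotation":[0,0,0],"grip":66},{"linear":[0,0,0],"rotation":[0,0,0],"grip":72},{"linear":[0,0,0],"rotation":[0,0,0],"grip":72},{"linear":[0,0,0],"rotation":[0,0,0],"grip":72}]'
python3 - <<'E'
from h import *
st()
E
python3 -m jog '[{"linear":[-0.03,0,0],"rotation":[0,0,0],"grip":72},{"linear":[-0.1,0.01,0],"rotation":[0,0,0],"grip":72},{"linear":[-0.2,0.05,0],"rotation":[0,0,0],"grip":72},{"linear":[-0.32,0.1,0],"rotation":[0,0,0],"grip":72},{"linear":[-0.4,0.2,0],"rotation":[0,0,0],"grip":72},{"linear":[-0.5,0.35,0],"rotation":[0,0,0],"grip":72},{"linear":[-0.5,0.5,0],"rotation":[0,0,0],"grip":72},{"linear":[-0.5,0.7,0],"rotation":[0,0,0],"grip":72},{"linear":[-0.5,0.8,0],"rotation":[0,0,0],"grip":72},{"linear":[-0.5,0.9,0],"rotation":[0,0,0],"grip":72}]'|grep -E 'eef|force|grip'; python3 -c "
from h import *
look('c')"
```

```text
time_s: 22.1
eef_pos: [510.2, -84.8, 25.5]
ee_rot: [0.705, -0.05, 0.706, 0.055]
force: [0.8, 0.5, 0.2]
grip_width: 0.842
t 22.1 p [510.2 -84.8  25.5] cad [14.8 -8.1 25.5] head 8.51 down -1.0 F [0.8 0.5 0.2] w 71.9 q [-0.39  0.52  1.72  0.01  0.91 -0.55]
eef_pos: [471.3, 174.0, 178.7]
force: [1.0, -0.2, -0.0]
grip_width: 0.842
t 22.93 p [471.3 174.  178.7] cad [-246.9   -8.1  178.7] head 8.49 down -1.0 F [ 1.  -0.2 -0. ] w 71.9 q [ 0.12  0.29  1.61  0.01  1.24 -0.04]
s front face: x=26.3 at floor, lean 0.1 deg, yaw 0.50 deg, n=69
s tops x [26.7 57.5 83.3] z 68.8
   x 20 y [-17.  49.]   x 27 y [-66.  50.]   x 34 y [-64.  51.]   x 41 y [-65.  51.]   x 48 y [-65.  50.]   x 55 y [-65.  52.]   x 62 y [-66.  51.]   x 69 y [-67.  50.]   x 76 y [-66.  51.]   x 83 y [-74.  40.]
t front face: x=26.3 at floor, lean 0.0 deg, yaw 1.02 deg, n=67
t tops x [27.9 55.6 81.6] z 67.5
   x 20 y [-62.  40.]   x 27 y [-65.  50.]   x 34 y [-66.  50.]   x 41 y [-65.  49.]   x 48 y [-66.  49.]   x 55 y [-65.  49.]   x 62 y [-65.  49.]   x 69 y [-65.  50.]   x 76 y [-65.  49.]
```

View pics/cs.png

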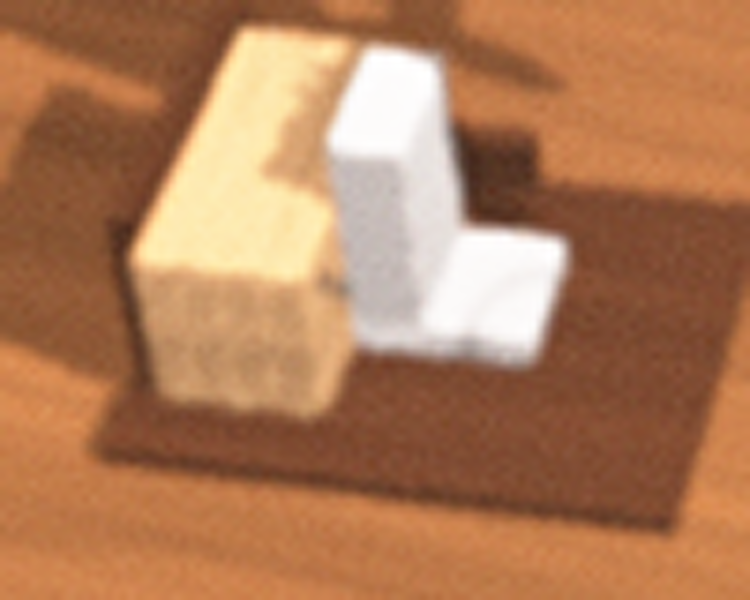

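View pics/ct.png

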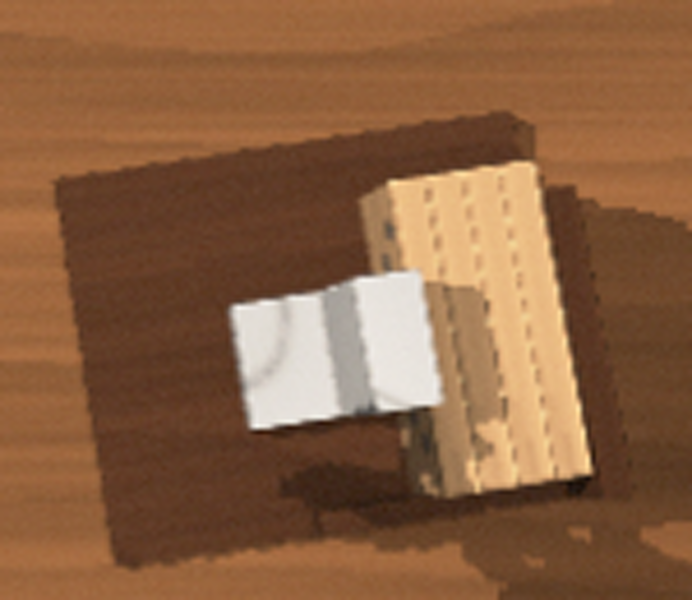

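Both views show the bookend standing against the front domino at mid-length. Last numeric check: the bookend's slab top, and whether the bystanders moved.

Run:
```python
from h import *
im,d,P=cloud('top')
sp=im.max(2).astype(int)-im.min(2)
m=(im.min(2)>150)&(sp<40)&(abs(P[...,2]-93)<6);m[:,:330]=0;m[:,420:]=0
v,u=np.nonzero(m);B=ray('top',np.stack([u,v],1),93);B=np.array([tocad(b)[:2] for b in B]).astype(np.float32)
rc=cv2.minAreaRect(B);print('slab top z',np.median(P[m][:,2]),rc,cv2.boxPoints(rc).round(1).tolist())
m=(im[...,1]>im[...,0]*1.4)&(im[...,1]>im[...,2]*1.3);q=P[m];print('dish',np.nanmin(q,0),np.nanmax(q,0))
m=(sp<18)&(P[...,2]>60)&(np.arange(420)[:,None]<200);m[:,200:]=0;q=P[m];print('jig',np.nanmin(q,0),np.nanmax(q,0))
st()
```

```text
slab top z 92.48833914249104 ((11.791935920715332, -8.090572357177734), (26.057567596435547, 49.1534423828125), 0.304956316947937) [[-1.399999976158142, 16.399999618530273], [-1.100000023841858, -32.70000076293945], [25.0, -32.599998474121094], [24.700000762939453, 16.600000381469727]]
dish [6.90202704e+02 4.06116935e+01 1.61573669e-01] [797.09896495 145.363413    40.19910851]
jig [660.45815915 332.98617416  72.85410099] [702.84282148 376.29002137  82.55261285]
t 23.08 p [471.2 174.4 178.3] cad [-247.2   -8.1  178.3] head 8.77 down -1.0 F [-0.4  0.3 -0.8] w 72.1 q [ 0.12  0.29  1.61  0.01  1.24 -0.04]
```

```bash
python3 -c "
from rig import finish_job
print(finish_job())"
```

```text
the job is handed in; nothing more can be done
None
```

I handed the job in at about 23 s of the 62 s allowed. By my last camera check, everything was within the limits, but `finish_job` reports no verdict.

**What I did:** I pushed the row upright with the fingertips low near the floor, then pushed the domino ends against the lip two at a time. I stood the white marble bookend against the front domino, pressed it home at about 19 N, let go and moved the arm clear.

| Check | Measured | Limit |
|---|---|---|
| Domino lean | about 0° | 4° |
| Row slack (front face at x ≈ 26.3 mm, ideal 27) | about 0.7 mm | 4 mm |
| Domino ends off ideal (at y ≈ 49–52 mm, ideal 52) | about 0–3 mm | 4 mm |
| Bookend face, caddy x | about 25 mm | at least 22 mm |
| Bookend y (mid-length is −8) | about −8 mm | −33 to +17 mm |
| Bookend yaw | 0.3° | 5° |
| Dish and jigger moved | less than 1 mm | 25 mm |

**What failed or disagreed:**
- **First pushes:** the first two jammed, with the wrist force reaching about 83 N (limit 120 N). The fingertips sit about 25 mm behind the reported tool point, so I was pushing too high. I don't know if these counted towards the 40 N limit on the arm and gripper body; I believe only the fingertips touched.
- **Row yaw:** the top camera reads about 1° and the side camera 0.1–0.5°, both under 3.4°.
- **Bookend gap:** the cameras show a gap of 1–2 mm to the row (limit 5 mm), although the force reading showed contact while pressing.

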